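# Stock a teller's coin drawer

### The arm

A 6-joint arm with a two-finger parallel gripper is mounted at the origin on the work surface. World frame = base frame: x ahead of the robot, y to its left, z up, the work surface at z = 0. Lengths are in m, angles in degrees, forces in N, time in s.
With the tool pointing down it reaches from about 0.4 to 0.825 m from the base axis. Payload 7 kg.
Tool frame: the origin (TCP) lies at the centre of the arm's flange, where the gripper is bolted on; the fingertips stand 178 mm ahead of it and the grasp point (between the pads) lies 159 mm ahead of it; x points along the fingers, y is the direction in which the jaws open and shut, and the axes are right-handed (so a half turn about x gives the same grasp; the last joint's range is limited). The gripper opens to 88 mm and grips with 3 to 60 N. Pads are 19 mm wide; open, the fingers measure 130 mm over their backs; the gripper's body (78 mm by 193 mm) begins 47 mm behind the grasp point.
Start: joints at [-53.165, 20.546, 0.682, 0, -70.136, -16.507], TCP at [0.234, -0.633, 0.405] pointing down, gripper open.
Joint ranges: [-176.03, 176.03], [-82.01, 121.73], [-58.28, 71.71], [-173.87, 95.51], [-174.79, -0.11], [-173.66, 173.66]. Speed limits (degrees/s): [136.94, 136.94, 172.46, 180, 180, 180].

### API

Orientations are given as [roll, pitch, yaw] about the fixed x, y, z axes, in that order (R = Rz(yaw) Ry(pitch) Rx(roll)).
In Python, from plant import ctrl gives the robot as it stands. The module is installed in compiled form; this text tells all that it offers.
- The arm moves only by the shell command python3 -m inch 'ROWS'. ROWS is JSON, one flat list of numbers, 7 for each row, row after row: the shift along the tool's x, y, z in m, then the turn, a rotation vector about the tool's x, y, z in degrees, then the finger opening in m, from 0 to 0.0876. In form: [dx, dy, dz, rx, ry, rz, hand, dx, dy, dz, rx, ry, rz, hand, ...]. A call has 1 to 20 rows; each row shifts and turns the pose as measured when the row begins, along the tool's axes as they then stand; what a row does not reach is not made up. A row lasts 1/8 s, in which the tool goes at most 62.5 mm and 10.7 degrees, less where a joint would pass 70% of its speed; a pose out of reach is approached as far as the arm can. A call with a gripper value outside its range is refused whole. The fingers move at their own pace and stop on an object; the grip force is fixed at half the most. Time passes only in rows, so rows that do not move let the fingers close. It gives the time, the measured TCP pose, the force and the opening at its end, in the units of the state.
- ctrl.get_obs(): the state, without advancing time (a new reading comes with each control period).
- ctrl.snapshot(name): name is "scene" or "top"; returns a dict with "color" (384x512x3 uint8, red, green, blue), "depth" (384x512 float32, m along the optical axis (not along the pixel's ray), 0 where there is no reading), "K" (3x3 intrinsics, pixels), "position" and "attitude" of the camera in the world. Camera axes: x right, y up, looking along -z (the intrinsics and any distortion apply to the point x, -y, -z); pixel columns grow to the right and rows downward; lengths in m; the calibration is good to about 2 mm. A picture is of the moment at which its call begins.
- ctrl.close_job(): hands the job in, once; it reports no verdict.
The state is a dict: "clock": time; "joint_pos": joint angles; "qvel": joint speeds; "tau": joint torques, N m; "tool_pos": TCP position; "orientation": TCP orientation; "force": force on the tool from outside, world axes, zero at the start; "moment": the same for the moment, N m; "opening": finger opening in m.
Only numpy, scipy, OpenCV 4.12 (cv2) and the standard library are available. Lean on these libraries where they do the work, as an engineer would, in place of code of your own. Each camera call takes 0.05 s, during which the arm holds its last target.

### The job

Stock the teller's coin drawer: first put the stapler that blocks it, standing on its base, into the stationery tray, then press the release button so that the drawer pops out. Lay every coin tube from the mat in a channel of the drawer, one to a channel, the big tubes in the three left-hand channels and the small ones in the two right-hand channels (left and right as the robot sees them, facing the drawer). Finally push the drawer home until it clicks and stays shut, without disturbing the calculator or the sponge jar.

Things in the scene. Friction and masses are not known exactly. Their poses are not given: they have to be found in the camera images.
- drawer (a joint): cash drawer in a grey steel unit (310 mm wide, 310 deep, 85 high, fixed). Value in m: 0 shut and latched (it rests within 1 mm of 0), 0.145 fully out; it slides out towards the robot along -x of drawer_front. A spring drives it out (9 N when shut, 2.5 N when fully out, where it rests firmly against its stop), damping 28 N s/m. To latch it must be pushed 2 mm or more past 0 (a dead stop lies 6 mm past 0, at -0.006) and let go; not latched, it slides out again
- drawer_front (a point): middle of the drawer's plain black front, 44 mm above the desk; moves with the drawer. The front is 306 mm wide, 8 to 80 mm above the desk, 12 mm thick; attitude: x into the unit, y left, z up. The drawer's inner floor is 22 mm above the desk, side walls 20 mm higher. A catch 14 mm wide juts 28 mm back from inside the front, 63 to 75 mm above the desk, between the second and third channels
- release (a joint): release button in the unit's top plate. Value in m: 0 up, 0.009 fully down; it frees the drawer at about 0.006. Spring 1.8 N at the start, 4.5 N fully down, and about 1 N of friction from the latched drawer
- release_top (a point): middle of the top of the round black release button (30 mm across, 14 mm proud of the top plate, so 99 mm above the desk when up), 48 mm behind and 22 mm left of the middle of the shut drawer's front
- tray_in (a point): middle of the inner floor of the open black stationery tray (200 mm along its x, 130 mm along its y, rim 26 mm high, walls and floor 4 mm thick), fixed to the desk on the side of the drawer where the mat is not; x and y of the attitude are along its sides
- stapler_mid (a point): grey desk stapler, 128 mm long (x), 34 mm wide (y), 52 mm high, 0.28 kg; the point is at its centre, 26 mm above its underside; z points up out of its back when it stands on its base. It can be gripped across its width anywhere along its middle 90 mm. It starts in front of the shut drawer, in its way
- mat: fixed black rubber coin mat, 290 by 190 mm, 3 mm thick, on which the tubes lie at the start; origin at the centre of its underside
- calculator: bystander: white desk calculator, 120 by 80 by 22 mm; origin at the centre of its underside
- sponge_jar: bystander: low round black finger-sponge jar, 72 mm across, 32 mm high; origin at the centre of its underside
- big_channel1 (a point): floor of the drawer's left-most channel, for a big tube: the middle of a 116 mm long, 38 mm wide strip (along the attitude's x) between two ribs 6 mm high and 4 mm thick; moves with the drawer. Channel centres lie 56 mm apart for big tubes, so there is about 26 mm between neighbouring tubes
- big_channel2 (a point): floor of the drawer's second channel from the left, for a big tube: the middle of a 116 mm long, 38 mm wide strip (along the attitude's x) between two ribs 6 mm high and 4 mm thick; moves with the drawer. Channel centres lie 56 mm apart for big tubes, so there is about 26 mm between neighbouring tubes
- big_channel3 (a point): floor of the drawer's third channel from the left, for a big tube: the middle of a 116 mm long, 38 mm wide strip (along the attitude's x) between two ribs 6 mm high and 4 mm thick; moves with the drawer. Channel centres lie 56 mm apart for big tubes, so there is about 26 mm between neighbouring tubes
- small_channel1 (a point): floor of the drawer's fourth channel from the left, for a small tube: the middle of a 116 mm long, 32 mm wide strip (along the attitude's x) between two ribs 6 mm high and 4 mm thick; moves with the drawer. 50 mm to the neighbouring small channel
- small_channel2 (a point): floor of the drawer's right-most channel, for a small tube: the middle of a 116 mm long, 32 mm wide strip (along the attitude's x) between two ribs 6 mm high and 4 mm thick; moves with the drawer. 50 mm to the neighbouring small channel
- big_tube1_mid (a point): big coin tube: a square-section clear plastic tube full of steel coins with white end caps, 98 mm long (its x), 30 by 30 mm across, 0.32 kg more or less, any of its four sides may lie down; the point is its centre. May be absent
- big_tube2_mid (a point): big coin tube: a square-section clear plastic tube full of steel coins with white end caps, 98 mm long (its x), 30 by 30 mm across, 0.32 kg more or less, any of its four sides may lie down; the point is its centre. May be absent
- big_tube3_mid (a point): big coin tube: a square-section clear plastic tube full of steel coins with white end caps, 98 mm long (its x), 30 by 30 mm across, 0.32 kg more or less, any of its four sides may lie down; the point is its centre. May be absent
- small_tube1_mid (a point): small coin tube: a square-section clear plastic tube full of steel coins with white end caps, 80 mm long (its x), 24 by 24 mm across, 0.19 kg more or less, any of its four sides may lie down; the point is its centre. May be absent
- small_tube2_mid (a point): small coin tube: a square-section clear plastic tube full of steel coins with white end caps, 80 mm long (its x), 24 by 24 mm across, 0.19 kg more or less, any of its four sides may lie down; the point is its centre. May be absent
Things that resemble listed ones, but are neither listed nor needed, are in the scene too. What is shaped like the part that bears big_tube2_mid but brown or yellow is not meant.

How it is judged:
By the outcome, as a careful person would: the job done as asked, in the order asked, and still so for the second after the job is handed in, with the robot touching nothing.
Of big_tube1, big_tube2, big_tube3, small_tube1, small_tube2 only 3 to 5 are there at a start; the rules pass over those that are not, and their reading is None.
At some moment in a run one of big_tube1, big_tube2, big_tube3, small_tube1, small_tube2 may be knocked a few centimetres aside while the robot is not near it.
Once in a run the grip may slacken for a moment while it holds something.
It also fails if it takes over 210 s, if anything falls off the work surface, if the arm or the gripper's body presses on something with over 40 N, if the wrist force passes 120 N, or if a joint passes its speed limit or range.

## Working session

There is one attempt and no reset: what is moved stays moved. The work goes in short steps, Python scripts to look and compute and a shell command to move; the robot and the scene stay as the last step left them, time stands still between calls to the robot, and variables do not carry over. Pictures are saved under pics/ and viewed, and the job is handed in when it is done.

```bash
mkdir -p pics; ls; python3 - <<'E'
from plant import ctrl
import cv2,numpy as np
o=ctrl.get_obs();print(o)
for n in("scene","top"):
    s=ctrl.snapshot(n);cv2.imwrite(f"pics/{n}0.png",cv2.resize(s["color"][:,:,::-1],None,fx=1.5,fy=1.5,interpolation=cv2.INTER_CUBIC))
    print(n,s["K"],s["position"],s["attitude"],[k for k in s], (s["depth"]>0).mean())
E
```

```text
pics
{'clock': 0.0, 'joint_pos': array([-5.31647144e+01,  2.05922605e+01,  6.33564508e-01, -1.96013630e-02,
       -7.01356599e+01, -1.65063175e+01]), 'qvel': array([-0.05024465, -0.01746248, -0.08555217,  0.07086613, -0.06407746,
        0.0850333 ]), 'tau': array([ 1.69911906e-03, -5.82723427e+01,  2.93065685e+01,  6.99705809e+00,
        7.11882240e-03, -1.90579881e-04]), 'tool_pos': array([ 0.2344268 , -0.63277984,  0.40371316]), 'orientation': array([ 95.45778695,  89.90386112, 115.78007943]), 'force': array([ 0.51291353,  0.39617455, -0.06831459]), 'moment': array([-0.0523331 ,  0.02666811,  0.02128881]), 'opening': 0.08809478863958976}
scene [[427.91995359   0.         256.38144154]
 [  0.         427.91995359 192.0900488 ]
 [  0.           0.           1.        ]] [1.36305635 0.40359918 1.06563223] [ 45.65560722  -0.27801691 121.30291356] ['color', 'depth', 'K', 'position', 'attitude'] 0.9948577880859375
top [[352.94709388   0.         254.04572149]
 [  0.         352.94709388 196.67908369]
 [  0.           0.           1.        ]] [ 0.42826084 -0.09134622  1.07653725] [  3.61369895  -1.0859208  -90.71338707] ['color', 'depth', 'K', 'position', 'attitude'] 0.9959615071614584
```

View pics/scene0.png

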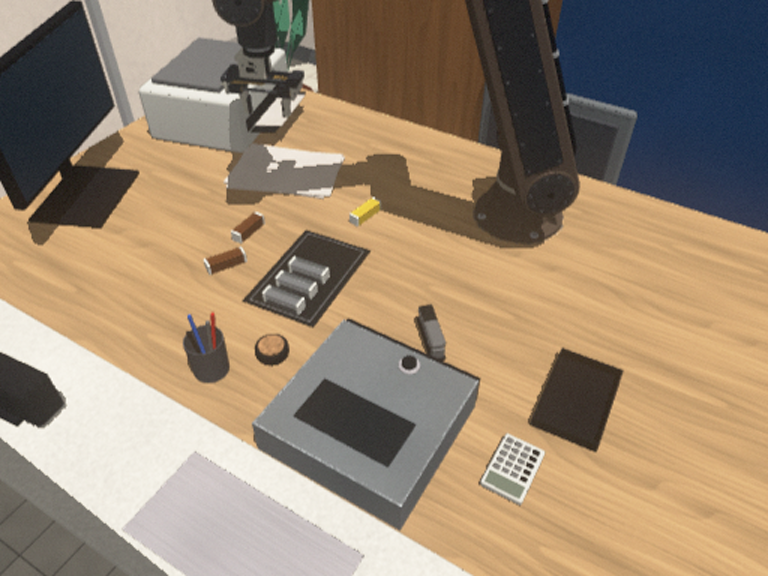

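View pics/top0.png

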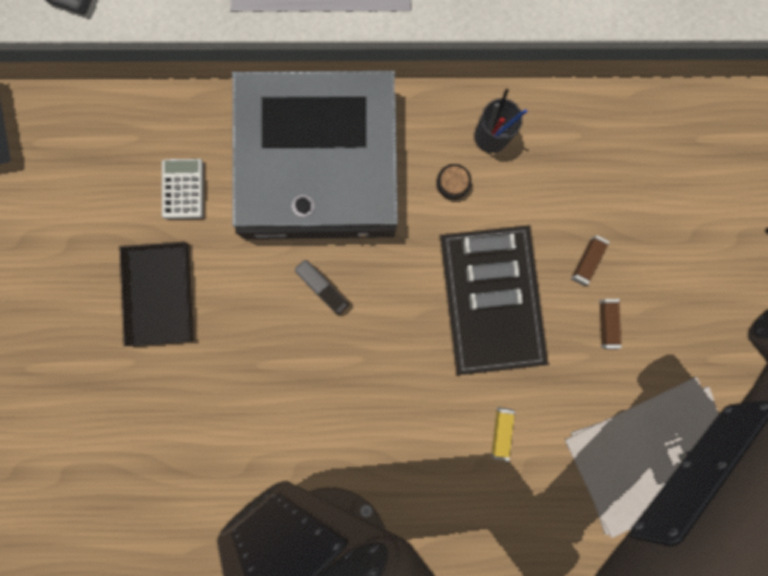

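The scene picture (1.5x) shows the stapler at (430,330) in front of the drawer unit, and the mat at (308,278) with three grey tubes. In the top picture:

| Thing | Pixel |
|---|---|
| Stapler | (322,287) |
| Tubes on mat | (490,243), (493,271), (496,299) |
| Tray | (158,295) |
| Release button | (303,205) |
| Calculator | (183,188) |
| Sponge jar | (455,181) |

These could be mistaken for tubes: brown at (591,260), brown at (611,323) and yellow at (504,434). All three are off the mat and the wrong colour, so I choose the three grey ones on the mat.

```bash
cat > h.py <<'E'
from plant import ctrl
import cv2,numpy as np
from scipy.spatial.transform import Rotation as R
def snap(n):
    s=ctrl.snapshot(n);s["R"]=R.from_euler("xyz",s["attitude"],degrees=True).as_matrix();return s
def ray(s,uv):
    uv=np.atleast_2d(np.asarray(uv,float));K=s["K"]
    d=np.c_[(uv[:,0]-K[0,2])/K[0,0],-(uv[:,1]-K[1,2])/K[1,1],-np.ones(len(uv))]
    return d@s["R"].T
def plane(s,uv,z):
    d=ray(s,uv);p=np.array(s["position"]);return p+d*((z-p[2])/d[:,2])[:,None]
def cloud(s):
    h,w=s["depth"].shape;u,v=np.meshgrid(np.arange(w),np.arange(h))
    d=ray(s,np.c_[u.ravel(),v.ravel()]);return (s["position"]+d*s["depth"].reshape(-1,1)).reshape(h,w,3)
def proj(s,p):
    c=(np.atleast_2d(p)-s["position"])@s["R"];K=s["K"]
    return np.c_[K[0,0]*c[:,0]/-c[:,2]+K[0,2],-K[1,1]*c[:,1]/-c[:,2]+K[1,2]]
def rect(pts):
    (c,sz,a)=cv2.minAreaRect(np.asarray(pts,np.float32)[:,:2]); 
    if sz[0]<sz[1]: sz=sz[::-1];a+=90
    return np.round(c,4),np.round(sz,4),round((a+90)%180-90,1)
def crop(s,uv,r,f,name):
    u,v=map(int,uv);c=s["color"][max(v-r,0):v+r,max(u-r,0):u+r,::-1]
    cv2.imwrite("pics/"+name,cv2.resize(c,None,fx=f,fy=f,interpolation=cv2.INTER_CUBIC))
def state():
    o=ctrl.get_obs();Rm=R.from_euler("xyz",o["orientation"],degrees=True).as_matrix();return o,np.array(o["tool_pos"]),Rm
def todo(target_grasp,yaw=None,jaw=None):
    """tool-frame shift (whole) to put grasp point at target, with tool down & jaw axis along angle jaw (deg, world)"""
    o,p,Rm=state();x=np.array([0,0,-1.])
    if jaw is None: y=Rm[:,1]-x*(Rm[:,1]@x);y/=np.linalg.norm(y)
    else:
        a=np.radians(jaw);y=np.array([np.cos(a),np.sin(a),0])
        if y@Rm[:,1]<0:y=-y
    Rt=np.c_[x,y,np.cross(x,y)]
    rv=R.from_matrix(Rm.T@Rt).as_rotvec(degrees=True)
    tcp=np.array(target_grasp)-0.159*x
    print("grasp now",np.round(p+.159*Rm[:,0],4),"jaw",round(np.degrees(np.arctan2(Rm[1,1],Rm[0,1])),1),"open",round(o["opening"],4),"t",round(o["clock"],2))
    dw=tcp-p
    print("shift tool now",np.round(Rm.T@dw,4),"| in final axes",np.round(Rt.T@dw,4),"| rotvec",np.round(rv,2))
E
python3 - <<'E'
from h import *
s=snap("top");P=cloud(s);z=P[...,2];C=s["color"].astype(int)
np.set_printoptions(suppress=True,precision=4)
print("desk z",np.median(z[250:290,100:150]))
hsv=cv2.cvtColor(s["color"],cv2.COLOR_RGB2HSV)
def comps(m,n=30):
    k,l,st,ce=cv2.connectedComponentsWithStats(m.astype(np.uint8))
    return [(l==i) for i in range(1,k) if st[i,4]>=n]
# raised things
for m in comps((z>.012)&(z<.3)):
    p=P[m];vu=np.argwhere(m).mean(0)[::-1]
    print("raised uv",vu.round(0),m.sum(),"zmax",np.percentile(p[:,2],95).round(4),rect(p))
m=(hsv[...,2]<70)&(z<.05)
for q in comps(m,200):
    print("dark",np.argwhere(q).mean(0)[::-1].round(0),q.sum(),rect(P[q]),np.median(P[q][:,2]))
crop(s,(328,180),50,6,"tubes.png")
crop(s,(215,190),50,6,"stap.png")
E
```

```text
desk z 0.00018538851937210943Traceback (most recent call last):
  File "<stdin>", line 12, in <module>
  File "h.py", line 19, in rect
    (c,sz,a)=cv2.minAreaRect(np.asarray(pts,np.float32)[:,:2]);
             ~~~~~~~~~~~~~~~^^^^^^^^^^^^^^^^^^^^^^^^^^^^^^^^^^
cv2.error: OpenCV(4.12.0) /io/opencv/modules/imgproc/src/convhull.cpp:143: error: (-215:Assertion failed) total >= 0 && (depth == CV_32F || depth == CV_32S) in function 'convexHull'
```

```bash
sed -i 's/np.asarray(pts,np.float32)\[:,:2\]/np.ascontiguousarray(np.asarray(pts,np.float32)[:,:2])/' h.py
python3 - <<'E'
from h import *
s=snap("top");P=cloud(s);z=P[...,2]
np.set_printoptions(suppress=True,precision=4)
hsv=cv2.cvtColor(s["color"],cv2.COLOR_RGB2HSV)
def comps(m,n=30):
    k,l,st,ce=cv2.connectedComponentsWithStats(m.astype(np.uint8))
    return [(l==i) for i in range(1,k) if st[i,4]>=n]
for m in comps((z>.012)&(z<.3)):
    p=P[m];vu=np.argwhere(m).mean(0)[::-1]
    print("raised uv",vu.round(0),m.sum(),"zmax",np.percentile(p[:,2],95).round(4),rect(p))
m=(hsv[...,2]<70)&(z<.05)
for q in comps(m,200):
    print("dark",np.argwhere(q).mean(0)[::-1].round(0),q.sum(),rect(P[q]),np.median(P[q][:,2]))
crop(s,(328,180),50,6,"tubes.png")
crop(s,(215,190),50,6,"stap.png")
E
```

```text
raised uv [254.  19.] 19644 zmax 0.1134 (array([ 1.0096, -0.1355]), array([1.5844, 0.0862]), 90.0)
raised uv [210. 103.] 11961 zmax 0.0899 (array([0.7665, 0.0119]), array([0.3174, 0.3085]), 0.2)
raised uv [333.  82.] 813 zmax 0.1424 (array([ 0.8258, -0.3453]), array([0.0783, 0.0777]), -49.4)
raised uv [ 2. 95.] 126 zmax 0.033 (array([0.8287, 0.6457]), array([0.1127, 0.0195]), 2.0)
raised uv [122. 125.] 1025 zmax 0.0236 (array([0.7165, 0.2851]), array([0.1195, 0.0784]), 0.6)
raised uv [303. 120.] 451 zmax 0.0352 (array([ 0.7254, -0.2623]), array([0.0699, 0.0696]), -2.4)
raised uv [326. 162.] 358 zmax 0.0366 (array([ 0.5973, -0.3309]), array([0.0984, 0.0307]), -85.8)
raised uv [394. 173.] 383 zmax 0.0339 (array([ 0.5621, -0.5361]), array([0.0977, 0.0308]), -28.3)
raised uv [102. 194.] 562 zmax 0.0283 (array([0.5037, 0.3355]), array([0.1998, 0.1327]), 3.8)
raised uv [214. 190.] 474 zmax 0.0566 (array([0.5138, 0.0064]), array([0.1252, 0.0335]), 43.0)
raised uv [329. 180.] 348 zmax 0.0368 (array([ 0.5415, -0.3363]), array([0.0978, 0.0302]), -84.8)
raised uv [331. 199.] 345 zmax 0.0366 (ar
[... 344 characters left out ...]

raised uv [235. 336.] 377 zmax 0.0221 (array([ 0.0893, -0.0484]), array([0.1518, 0.0341]), 63.0)
dark [254.  36.] 4056 (array([ 0.9892, -0.134 ]), array([1.6031, 0.0079]), 90.0) 0.02304180318656801
dark [328. 201.] 714 (array([ 0.485 , -0.3409]), array([0.2836, 0.1839]), 5.6) 0.0038809896800452437
dark [329. 206.] 3180 (array([ 0.4851, -0.3413]), array([0.2619, 0.1563]), 5.6) 0.0038852385563885594
dark [212. 158.] 283 (array([0.6136, 0.0098]), array([0.3019, 0.0034]), -89.7) 0.02442796813284054
dark [105. 196.] 3056 (array([0.5022, 0.3343]), array([0.1975, 0.1309]), 3.7) 0.004639593355451166
dark [233. 335.] 468 (array([ 0.0865, -0.0519]), array([0.1702, 0.0357]), 61.8) 0.013422806508339047
```

View pics/tubes.png

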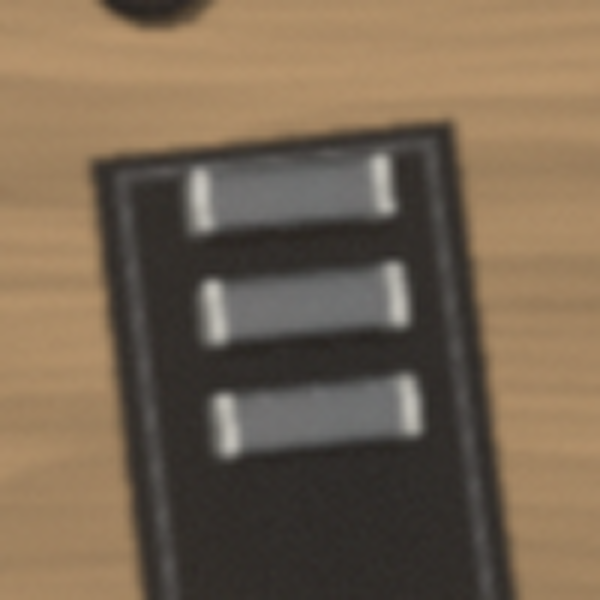

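View pics/stap.png

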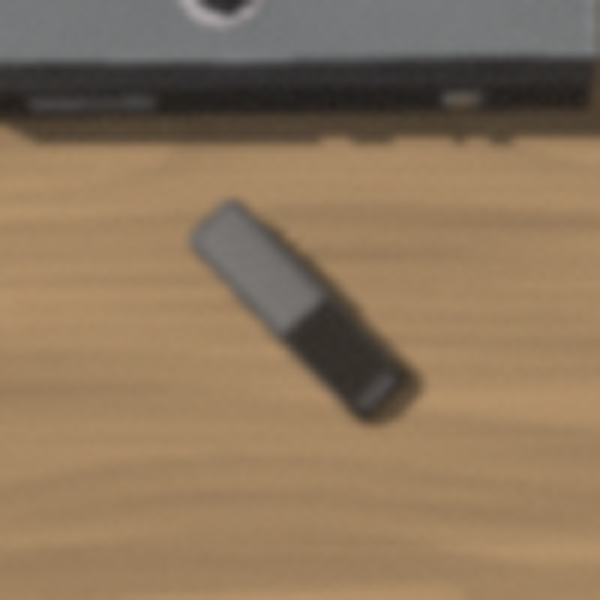

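The crops confirm three identical grey tubes with white caps. They measure 98x30 mm, so they are the big ones, spaced about 55 mm apart. The stapler stands upright at about 43°. Next I refine the key positions and work out the first reach.

```bash
python3 - <<'E'
from h import *
np.set_printoptions(suppress=True,precision=4)
s=snap("top");hsv=cv2.cvtColor(s["color"],cv2.COLOR_RGB2HSV)
# button
m=np.zeros((384,512),np.uint8);m[128:146,192:212]=(hsv[128:146,192:212,2]<60)
mm=np.argwhere(m)[:, ::-1];print("button top",plane(s,[mm.mean(0)],.099),len(mm))
P=cloud(s);z=P[...,2]
q=P[(z>.08)&(z<.095)&(P[...,0]>.58)&(P[...,0]<.95)&(abs(P[...,1])<.2)]
print("unit top",rect(q),q[:,2].mean(),"front edge x: ",[ (y, q[abs(q[:,1]-y)<.01][:,0].min()) for y in(-.12,-.06,.06,.14)])
for n in("scene","top"):
    s=snap(n);P=cloud(s);q=P[(P[...,2]>.035)&(P[...,2]<.07)&(P[...,0]>.4)&(P[...,0]<.59)&(abs(P[...,1])<.1)]
    print(n,"stapler",rect(q[q[:,2]>.03]),np.percentile(q[:,2],90))
todo([.514,.0065,.12],jaw=133)
E
```

```text
button top [[0.6601 0.0339 0.099 ]] 54
unit top (array([0.7693, 0.0118]), array([0.313 , 0.3084]), 0.3) 0.08592906534562843 front edge x:  [(-0.12, np.float64(0.6154653390199805)), (-0.06, np.float64(0.6132718616352754)), (0.06, np.float64(0.614027075889664)), (0.14, np.float64(0.6120160080931775))]
scene stapler (array([0.5185, 0.0136]), array([0.1193, 0.0345]), 43.7) 0.05496399081851462
top stapler (array([0.5147, 0.0073]), array([0.1203, 0.0336]), 43.0) 0.05566106016200365
grasp now [ 0.2344 -0.6329  0.2455] jaw 110.3 open 0.0875 t 0.35
shift tool now [0.1256 0.5024 0.4843] | in final axes [0.1255 0.277  0.6405] | rotvec [-22.67   0.    -0.02]
```

```bash
python3 -m inch '[0,0,0,-7.6,0,0,0.0876, 0,0,0,-7.6,0,0,0.0876, 0,0,0,-7.5,0,0,0.0876, 0,0.025,0.058,0,0,0,0.0876, 0,0.025,0.058,0,0,0,0.0876, 0,0.025,0.058,0,0,0,0.0876, 0,0.025,0.058,0,0,0,0.0876, 0,0.025,0.058,0,0,0,0.0876, 0,0.025,0.058,0,0,0,0.0876, 0,0.025,0.058,0,0,0,0.0876, 0,0.025,0.058,0,0,0,0.0876, 0,0.025,0.058,0,0,0,0.0876, 0,0.025,0.058,0,0,0,0.0876]'; python3 -c "
from h import *
todo([.515,.0075,.12],jaw=133)"
```

```text
clock: 1.98
tool_pos: [0.4777, -0.056, 0.4053]
orientation: [-32.2, 89.7, 11.2]
force: [0.9, -1.2, -0.0]
opening: 0.0875
grasp now [ 0.4785 -0.0559  0.2463] jaw 133.5 open 0.0875 t 1.98
shift tool now [0.1266 0.0208 0.0702] | in final axes [0.1263 0.021  0.0706] | rotvec [0.47 0.26 0.16]
```

```bash
python3 -m inch '[0,0.011,0.036,0.4,0.2,0.1,0.0876, 0.03,0.01,0.034,0,0,0,0.0876, 0.05,0,0,0,0,0,0.0876, 0.045,0,0,0,0,0,0.0876, 0,0,0,0,0,0,0.0876]'; python3 -c "
from h import *
todo([.515,.0075,.031],jaw=133)"
```

```text
clock: 2.6
tool_pos: [0.5176, 0.0148, 0.2796]
orientation: [-31.2, 89.6, 12.3]
force: [-0.3, -0.2, 0.1]
opening: 0.0874
grasp now [0.5187 0.0151 0.1206] jaw 133.5 open 0.0874 t 2.6
shift tool now [ 0.0896 -0.0032 -0.0075] | in final axes [ 0.0896 -0.0036 -0.0069] | rotvec [0.49 0.35 0.21]
```

```bash
python3 -m inch '[0.03,-0.003,-0.007,0.5,0.3,0.2,0.0876, 0.04,0,0,0,0,0,0.0876, 0.014,0,0,0,0,0,0.0876, 0,0,0,0,0,0,0.0876]'; python3 -c "
from h import *
todo([.515,.0075,.031],jaw=133)"
```

```text
clock: 3.1
tool_pos: [0.5191, 0.0087, 0.2016]
orientation: [-30.7, 89.4, 12.4]
force: [0.2, -0.1, 0.5]
opening: 0.0877
grasp now [0.5209 0.009  0.0427] jaw 133.1 open 0.0877 t 3.1
shift tool now [ 0.0116  0.0021 -0.0039] | in final axes [ 0.0116  0.002  -0.0038] | rotvec [0.09 0.56 0.33]
```

```bash
python3 -m inch '[0.011,0.002,-0.004,0,0.5,0.3,0.0876, 0,0,0,0,0,0,0.0876, 0,0,0,0,0,0,0.02, 0,0,0,0,0,0,0.02, 0,0,0,0,0,0,0.02, 0,0,0,0,0,0,0.02, 0,0,0,0,0,0,0.02]'; python3 -c "
from h import *
todo([.515,.0075,.15],jaw=133)"
```

```text
clock: 3.98
tool_pos: [0.5165, 0.008, 0.1943]
orientation: [-25.1, 89.6, 18.1]
force: [-0.9, 0.2, -0.4]
opening: 0.043
grasp now [0.5176 0.0083 0.0353] jaw 133.1 open 0.043 t 3.98
shift tool now [-0.1147  0.0003 -0.0006] | in final axes [-0.1147  0.0007 -0.0014] | rotvec [0.13 0.38 0.18]
```

```bash
python3 -m inch '[0,0,0,0,0,0,0.0, 0,0,0,0,0,0,0.0, 0,0,0,0,0,0,0.0, 0,0,0,0,0,0,0.0]'; python3 -m inch '[-0.02,0,0,0,0,0,0.0, -0.03,0,0,0,0,0,0.0, -0.04,0,0,0,0,0,0.0,0,0,0,0,0,0,0]'; python3 -c "
from h import *
todo([.503,.335,.13],jaw=93.8)"
```

```text
clock: 4.47
tool_pos: [0.5162, 0.0081, 0.1943]
orientation: [-23.0, 89.6, 20.2]
force: [-0.2, 1.3, 0.9]
opening: 0.0338
clock: 4.97
tool_pos: [0.5149, 0.0074, 0.2846]
orientation: [-19.6, 89.9, 23.4]
force: [-0.2, -0.0, -3.1]
opening: 0.0337
grasp now [0.5151 0.0075 0.1256] jaw 133.1 open 0.0337 t 4.97
shift tool now [-0.0042  0.2474  0.2151] | in final axes [-0.0044  0.3277  0.0099] | rotvec [39.28  0.1   0.  ]
```

```bash
python3 -m inch '[0,0,0,9.8,0,0,0, 0,0,0,9.8,0,0,0, 0,0,0,9.8,0,0,0, 0,0,0,9.8,0,0,0, 0,0.05,0.001,0,0,0,0, 0,0.055,0.002,0,0,0,0, 0,0.055,0.002,0,0,0,0, 0,0.055,0.002,0,0,0,0, 0,0.055,0.002,0,0,0,0, 0,0.045,0.001,0,0,0,0, 0,0,0,0,0,0,0]'; python3 -c "
from h import *
todo([.503,.335,.045],jaw=93.8)
s=snap('top');crop(s,(110,190),60,5,'tray1.png')"
```

```text
clock: 6.35
tool_pos: [0.507, 0.3289, 0.2693]
orientation: [-157.0, 89.0, -154.9]
force: [-0.1, -0.6, -3.7]
opening: 0.0343
grasp now [0.5044 0.3277 0.1103] jaw 92.1 open 0.0343 t 6.35
shift tool now [ 0.0653  0.0067 -0.0027] | in final axes [ 0.0653  0.0064 -0.0035] | rotvec [-1.7  -0.93  0.38]
```

View pics/tray1.png

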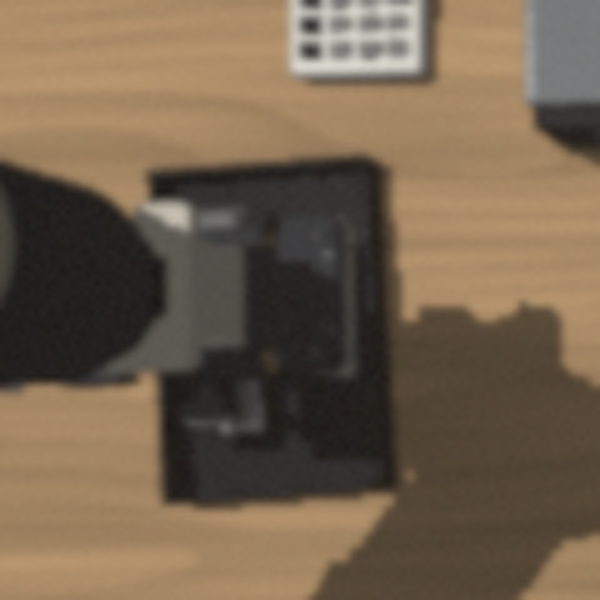

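The picture shows the gripper over the tray, around the crop centre. I lower now.

```bash
python3 -m inch '[0.02,0.006,-0.003,-1.7,-0.9,0.4,0, 0.025,0,0,0,0,0,0, 0.012,0,0,0,0,0,0, 0.006,0,0,0,0,0,0, 0,0,0,0,0,0,0]'; python3 -c "
from h import *
todo([.503,.335,.041],jaw=93.8);print(state()[0]['force'])"
```

```text
clock: 7.02
tool_pos: [0.5025, 0.3287, 0.2019]
orientation: [-142.6, 89.6, -139.1]
force: [0.3, 0.4, -1.8]
opening: 0.0338
grasp now [0.5018 0.328  0.0429] jaw 93.6 open 0.0338 t 7.03
shift tool now [0.0019 0.0062 0.0009] | in final axes [0.0019 0.0062 0.0009] | rotvec [-0.22 -0.3   0.22]
[ 0.28348202  0.41689353 -1.75967075]
```

```bash
python3 -m inch '[0.004,0.005,0,0,-0.3,0.2,0, 0.001,0,0,0,0,0,0, 0,0,0,0,0,0,0]'; python3 -c "
from h import *
todo([.503,.335,.039],jaw=93.8);print(state()[0]['force'])"
```

```text
clock: 7.4
tool_pos: [0.5027, 0.3344, 0.1987]
orientation: [37.0, 89.8, 40.6]
force: [0.2, -0.2, -2.4]
opening: 0.034
grasp now [0.5031 0.3348 0.0397] jaw 93.6 open 0.034 t 7.4
shift tool now [0.0007 0.0005 0.0003] | in final axes [0.0007 0.0005 0.0003] | rotvec [-0.22  0.16 -0.12]
[ 0.24232212 -0.20241119 -2.36989744]
```

```bash
python3 -m inch '[0.002,0,0,0,0,0,0, 0,0,0,0,0,0,0, 0,0,0,0,0,0,0.05, 0,0,0,0,0,0,0.05, 0,0,0,0,0,0,0.05]'; python3 -c "
from h import *
todo([.503,.335,.15],jaw=93.8);print(state()[0]['force'])"
```

```text
clock: 8.02
tool_pos: [0.5033, 0.3354, 0.1991]
orientation: [37.1, 89.6, 40.7]
force: [0.2, 0.2, 0.0]
opening: 0.0496
grasp now [0.5041 0.3361 0.0401] jaw 93.7 open 0.0496 t 8.03
shift tool now [-1.099e-01  1.000e-04  3.000e-04] | in final axes [-0.1099 -0.0004 -0.0003] | rotvec [-0.14  0.33 -0.25]
[0.17072108 0.24909019 0.00747415]
```

```bash
python3 -m inch '[-0.04,0,0,0,0,0,0.05, -0.05,0,0,0,0,0,0.0, -0.05,0,0,0,0,0,0.0, 0,0,0,0,0,0,0]'; python3 -c "
from h import *
todo([.660,.034,.16],jaw=90);print(state()[0]['force'])"
```

```text
clock: 8.52
tool_pos: [0.5029, 0.3349, 0.3424]
orientation: [27.6, 89.7, 31.2]
force: [-0.1, -0.4, -0.8]
opening: 0.0256
grasp now [0.5036 0.3353 0.1834] jaw 93.7 open 0.0256 t 8.53
shift tool now [ 0.0233 -0.3103  0.1374] | in final axes [ 0.0234 -0.3009  0.1571] | rotvec [ 3.66  0.27 -0.15]
[-0.09935582 -0.37790899 -0.76318529]
```

```bash
python3 -m inch '[0,0,0,3.7,0.3,-0.2,0, 0,-0.05,0.026,0,0,0,0, 0,-0.05,0.026,0,0,0,0, 0,-0.05,0.026,0,0,0,0, 0,-0.05,0.026,0,0,0,0, 0,-0.05,0.026,0,0,0,0, 0,-0.05,0.026,0,0,0,0, 0,0,0,0,0,0,0]'; python3 -c "
from h import *
todo([.660,.034,.125],jaw=90);print(state()[0]['force'])
s=snap('top');crop(s,(110,190),60,5,'tray2.png')
P=cloud(s);q=P[(P[...,2]>.032)&(P[...,2]<.07)&(P[...,0]>.4)&(P[...,0]<.61)&(P[...,1]>.26)&(P[...,1]<.4)];print(rect(q),np.percentile(q[:,2],90))"
```

```text
clock: 9.52
tool_pos: [0.6624, 0.0264, 0.3373]
orientation: [-168.1, 89.8, -168.1]
force: [-0.2, 0.1, -1.1]
opening: 0.0007
grasp now [0.6618 0.0263 0.1783] jaw 90.0 open 0.0007 t 9.53
shift tool now [ 0.0533  0.0077 -0.0022] | in final axes [ 0.0533  0.0076 -0.0024] | rotvec [ 0.02 -0.23  0.05]
[-0.1732401   0.14656779 -1.14290912]
(array([0.5038, 0.3174]), array([0.1177, 0.0106]), 5.9) 0.0568381921853619
```

View pics/tray2.png

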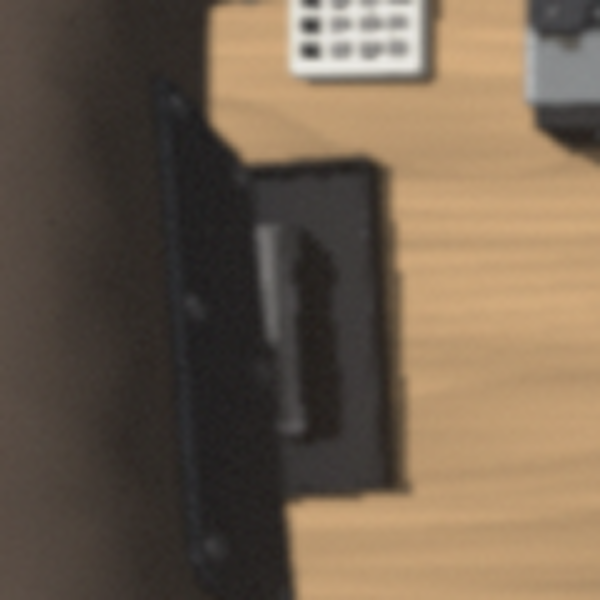

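The stapler stands upright in the tray at crop (285,330), top at about 0.056. Now I press the button.

```bash
python3 -m inch '[0.025,0.008,-0.002,0,-0.2,0,0, 0.025,0,0,0,0,0,0, 0,0,0,0,0,0,0, 0,0,0,0,0,0,0]'; python3 -c "
from h import *
todo([.660,.034,.109],jaw=90);print(state()[0]['force'])"
```

```text
clock: 10.07
tool_pos: [0.6586, 0.0389, 0.2862]
orientation: [-164.8, 90.0, -164.6]
force: [0.3, 0.7, 0.6]
opening: 0.0006
grasp now [0.6585 0.0389 0.1272] jaw 90.2 open 0.0006 t 10.07
shift tool now [ 0.0182 -0.0049  0.0014] | in final axes [ 0.0182 -0.0049  0.0014] | rotvec [ 0.22 -0.04  0.01]
[0.30305542 0.69247766 0.60357693]
```

```bash
python3 -m inch '[0.008,-0.004,0.001,0,0,0,0, 0.008,0,0,0,0,0,0, 0.004,0,0,0,0,0,0, 0.003,0,0,0,0,0,0, 0,0,0,0,0,0,0]'; python3 -c "
from h import *
todo([.660,.034,.109],jaw=90);print(state()[0]['force'])
s=snap('scene');cv2.imwrite('pics/sc1.png',s['color'][:,:,::-1])"
```

```text
clock: 10.7
tool_pos: [0.6599, 0.0354, 0.2692]
orientation: [4.0, 89.7, 4.3]
force: [-2.7, 1.4, 3.0]
opening: 0.0005
grasp now [0.6607 0.0354 0.1102] jaw 90.3 open 0.0005 t 10.7
shift tool now [ 0.0012 -0.0014  0.    ] | in final axes [ 0.0012 -0.0014  0.0001] | rotvec [ 0.35  0.29 -0.02]
[-2.70371618  1.41040404  2.99000571]
```

View pics/sc1.png

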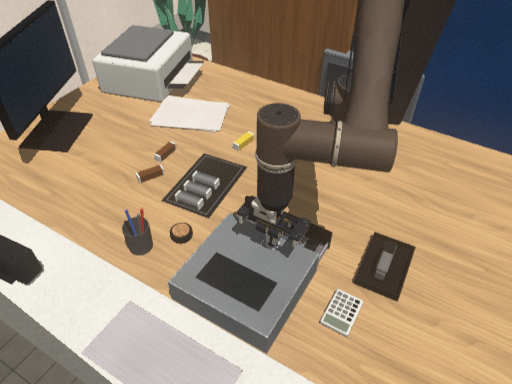

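The stapler is upright in the tray at (384,262). The button is being pressed, and the gripper hides the drawer front at about (275,225). I press a little deeper, then lift.

```bash
python3 -m inch '[0.004,0,0,0,0,0,0, 0.002,0,0,0,0,0,0, 0,0,0,0,0,0,0, 0,0,0,0,0,0,0]';  python3 -m inch '[-0.04,0,0,0,0,0,0, -0.05,0,0,0,0,0,0, -0.05,0,0,0,0,0,0, 0,0,0,0,0,0,0]';python3 -c "
from h import *
s=snap('scene');cv2.imwrite('pics/sc2.png',s['color'][:,:,::-1])"
```

```text
clock: 11.25
tool_pos: [0.6594, 0.0353, 0.2694]
orientation: [2.2, 89.5, 2.6]
force: [-1.6, 1.3, 3.7]
opening: 0.0002
clock: 11.75
tool_pos: [0.6591, 0.0352, 0.4105]
orientation: [-2.0, 89.7, -1.6]
force: [0.2, 0.1, -0.9]
opening: 0.0003
```

View pics/sc2.png

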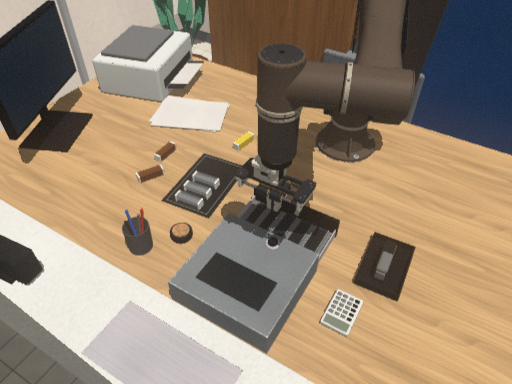

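The drawer is sliding out (dark channels at (290,225)).

```bash
python3 -c "
from h import *
o=state()[0];print(o['joint_pos'])
todo([.597,-.331,.22],jaw=4.5);todo([.597,-.331,.22],jaw=90)
s=snap('top');P=cloud(s);z=P[...,2]
for x,y in((.597,-.331),(.5415,-.336),(.486,-.341)):
    m=(z>.02)&(z<.06)&(abs(P[...,0]-x)<.026)&(abs(P[...,1]-y)<.08);print(rect(P[m]))
"
```

```text
[ 1.99908325e+01  1.89525186e+01 -1.27390157e+00  6.76821755e-02
 -6.96796509e+01 -1.09671453e+02]
grasp now [0.6588 0.0351 0.2488] jaw 90.3 open 0.0006 t 11.8
shift tool now [ 0.0288 -0.3658 -0.0637] | in final axes [ 0.0288 -0.09    0.3603] | rotvec [ 8.584e+01  1.100e-01 -6.000e-02]
grasp now [0.6588 0.0351 0.2488] jaw 90.3 open 0.0006 t 11.8
shift tool now [ 0.0288 -0.3658 -0.0637] | in final axes [ 0.0288 -0.3662 -0.0614] | rotvec [0.34 0.11 0.03]
(array([ 0.5973, -0.3302]), array([0.0974, 0.0306]), -85.8)
(array([ 0.5414, -0.3363]), array([0.0975, 0.0303]), -85.3)
(array([ 0.4857, -0.3411]), array([0.0985, 0.0299]), -84.3)
```

```bash
python3 -m inch '[0,-0.052,-0.009,0,0,0,0.04, 0,-0.052,-0.009,0,0,0,0.04, 0,-0.052,-0.009,0,0,0,0.04, 0,-0.052,-0.009,0,0,0,0.04, 0,-0.052,-0.009,0,0,0,0.04, 0,-0.052,-0.009,0,0,0,0.04, 0,-0.052,-0.009,0,0,0,0.04]';python3 -m inch '[0,0,0,-9.4,0,0,0.04, 0,0,0,-9.4,0,0,0.04, 0,0,0,-9.4,0,0,0.04, 0,0,0,-9.4,0,0,0.04, 0,0,0,-9.4,0,0,0.04, 0,0,0,-9.4,0,0,0.04, 0,0,0,-9.4,0,0,0.04, 0,0,0,-9.4,0,0,0.04, 0,0,0,-9.4,0,0,0.04, 0,0,0,-9.4,0,0,0.04,0,0,0,0,0,0,0.04]'; python3 -c "
from h import *
o=state()[0];print(o['joint_pos'])
todo([.597,-.331,.10],jaw=184.5)
s=snap('top');cv2.imwrite('pics/t3.png',cv2.resize(s['color'][:,:,::-1],None,fx=1.5,fy=1.5))
P=cloud(s);z=P[...,2]
q=P[(z>.045)&(z<.1)&(P[...,0]<.6)&(P[...,0]>.4)&(abs(P[...,1])<.18)]
q=q[q[:,0]<q[:,0].min()+.02];print(rect(q),q[:,2].max(),q[:,0].min(),q[:,1].min(),q[:,1].max())
"
```

```text
clock: 12.72
tool_pos: [0.5959, -0.3356, 0.3913]
orientation: [175.0, 88.9, 175.6]
force: [0.4, 0.3, -0.4]
opening: 0.0397
clock: 14.1
tool_pos: [0.5918, -0.3402, 0.3631]
orientation: [67.7, 86.8, 164.8]
force: [0.5, -0.5, -0.4]
opening: 0.0399
[-1.36004655e+01  2.37378443e+01  2.30935312e-02 -9.43250045e-02
 -6.95315631e+01  2.07320530e+01]
grasp now [ 0.5831 -0.3378  0.2044] jaw -172.9 open 0.0399 t 14.1
shift tool now [ 0.1038 -0.0118  0.0062] | in final axes [ 0.1041 -0.0059  0.0087] | rotvec [ 2.6   1.16 -3.03]
(array([0.4771, 0.0812]), array([0.1631, 0.0185]), 89.9) 0.08560589934195384 0.4678499219106721 -0.0003591936247721583 0.16277454566902405
```

View pics/t3.png

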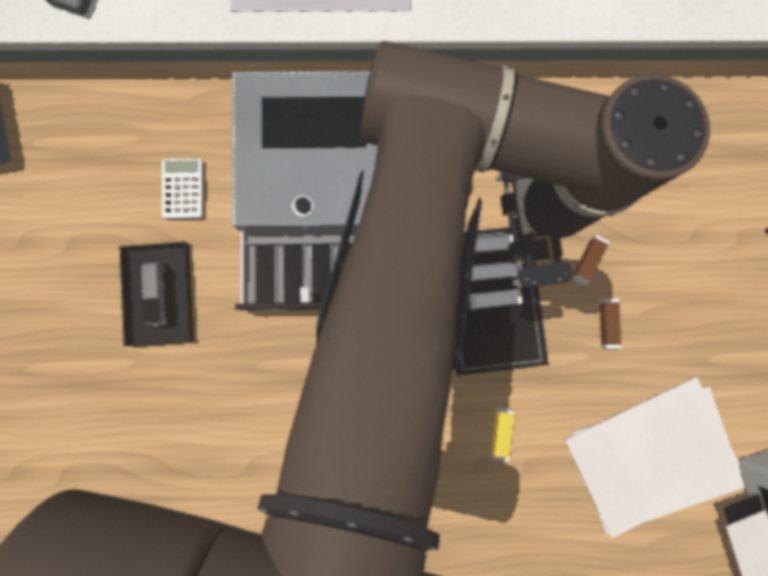

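The drawer is fully out, with its front edge at (280,307) and channels 1 and 2 visible. I continue to the far tube, first correcting the tilt.

```bash
python3 -m inch '[0.02,-0.006,0.007,2.6,1.2,-3,0.038, 0.03,-0.001,0,0,0,0,0.038, 0.03,0,0,0,0,0,0.038, 0,0,0,0,0,0,0.038]'; python3 -c "
from h import *
todo([.598,-.331,.06],jaw=184.2)"
```

```text
clock: 14.65
tool_pos: [0.5964, -0.3319, 0.2784]
orientation: [97.1, 89.9, -169.5]
force: [0.4, -0.6, 1.1]
opening: 0.0378
grasp now [ 0.5961 -0.332   0.1194] jaw -176.6 open 0.0378 t 14.65
shift tool now [ 0.0594 -0.0018  0.0009] | in final axes [ 0.0594 -0.0017  0.0008] | rotvec [-0.84 -0.01 -0.1 ]
```

```bash
python3 -m inch '[0.03,-0.002,0.001,-0.8,0,0,0.038, 0.025,0,0,0,0,0,0.038, 0,0,0,0,0,0,0.038, 0,0,0,0,0,0,0.038]'; python3 -c "
from h import *
todo([.5978,-.331,.029],jaw=184.2)
for n in ('scene','top'):
  s=snap(n);crop(s,proj(s,[.57,-.33,.03])[0],45,6,'g1'+n+'.png')"
```

```text
clock: 15.15
tool_pos: [0.6005, -0.3319, 0.2274]
orientation: [-140.2, 89.7, -46.4]
force: [0.4, -0.3, 0.5]
opening: 0.0381
grasp now [ 0.601  -0.3324  0.0684] jaw -176.2 open 0.0381 t 15.15
shift tool now [0.0394 0.0027 0.0012] | in final axes [0.0394 0.0026 0.0011] | rotvec [-0.38 -0.2   0.17]
```

View pics/g1scene.png

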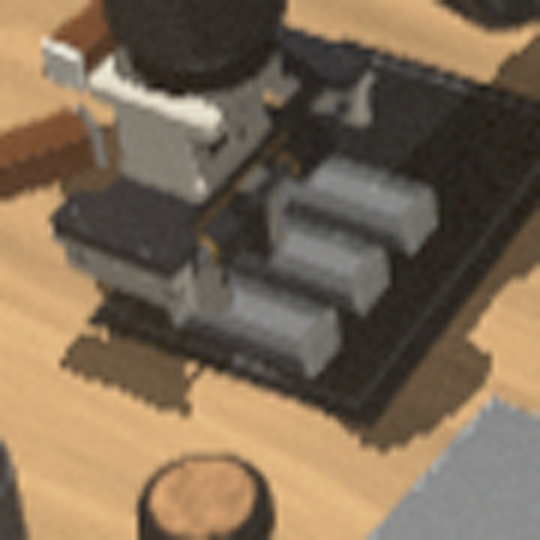

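The fingers straddle the far tube (crop 260,310), just above it. I descend.

```bash
python3 -m inch '[0.008,0.003,0.001,-0.4,-0.2,0.2,0.038, 0.005,0,0,0,0,0,0.038, 0,0,0,0,0,0,0.038]'; python3 -c "
from h import *
todo([.5978,-.331,.029],jaw=184.2)"
```

```text
clock: 15.62
tool_pos: [0.5973, -0.3311, 0.2154]
orientation: [-101.9, 89.9, -7.6]
force: [-0.4, 0.5, 0.2]
opening: 0.0379
grasp now [ 0.5976 -0.3311  0.0564] jaw -175.8 open 0.0379 t 15.62
shift tool now [ 0.0274 -0.0004  0.    ] | in final axes [ 0.0274 -0.0005  0.    ] | rotvec [ 0.03 -0.02  0.12]
```

```bash
python3 -m inch '[0.01,0,0,0,0,0,0.038, 0.01,0,0,0,0,0,0.038, 0.007,0,0,0,0,0,0.038, 0,0,0,0,0,0,0.038, 0,0,0,0,0,0,0, 0,0,0,0,0,0,0, 0,0,0,0,0,0,0]'; python3 -c "
from h import *
todo([.5978,-.331,.15],jaw=184.2);print(state()[0]['force'])"
```

```text
clock: 16.5
tool_pos: [0.5973, -0.331, 0.1857]
orientation: [-90.4, 90.0, 3.8]
force: [-0.2, -0.7, -2.8]
opening: 0.0296
grasp now [ 0.5974 -0.331   0.0267] jaw -175.8 open 0.0296 t 16.5
shift tool now [-0.1233 -0.0006 -0.    ] | in final axes [-0.1233 -0.0005 -0.    ] | rotvec [ 0.03 -0.    0.04]
[-0.15569581 -0.65016593 -2.79742016]
```

Gripped, but the tips would meet the ribs in the drawer, so I regrasp 5 mm higher.

```bash
python3 -m inch '[0,0,0,0,0,0,0.037, 0,0,0,0,0,0,0.037, -0.006,0,0,0,0,0,0.037, 0,0,0,0,0,0,0.037, 0,0,0,0,0,0,0, 0,0,0,0,0,0,0, 0,0,0,0,0,0,0]'; python3 -c "
from h import *
todo([.5978,-.331,.15],jaw=184.2);print(state()[0]['force'])"
```

```text
clock: 17.38
tool_pos: [0.5976, -0.3312, 0.1934]
orientation: [-107.7, 89.8, -13.5]
force: [-0.5, 0.5, 0.3]
opening: 0.0296
grasp now [ 0.598  -0.3313  0.0344] jaw -175.8 open 0.0296 t 17.38
shift tool now [-1.156e-01 -5.000e-04  1.000e-04] | in final axes [-0.1156 -0.0002  0.0002] | rotvec [ 0.04 -0.05  0.15]
[-0.48531665  0.51046373  0.33088659]
```

```bash
python3 -m inch '[-0.02,0,0,0,0,0,0, -0.03,0,0,0,0,0,0, -0.04,0,0,0,0,0,0, -0.03,0,0,0,0,0,0, 0,0,0,0,0,0,0, 0,0,0,0,0,0,0]'; python3 -c "
from h import *
print(state()[0]['force'],state()[0]['joint_pos'])
todo([.54,.1,.15],jaw=270)
s=snap('top');crop(s,(200,185),64,6,'dr.png')
s=snap('scene');crop(s,proj(s,[.54,.01,.03])[0],70,6,'drs.png')
"
```

```text
clock: 18.12
tool_pos: [0.5956, -0.3303, 0.3109]
orientation: [54.7, 89.6, 148.9]
force: [-0.3, -0.2, -2.7]
opening: 0.03
[-0.26094865 -0.20642272 -2.68657994] [-12.69405928  25.0083963   -5.1256005   -0.15770827 -60.27681191
  16.9195325 ]
grasp now [ 0.5945 -0.3296  0.1519] jaw -175.9 open 0.03 t 18.12
shift tool now [0.0039 0.0243 0.4331] | in final axes [ 0.0019 -0.4303  0.0556] | rotvec [-85.85   0.47  -0.1 ]
```

View pics/dr.png

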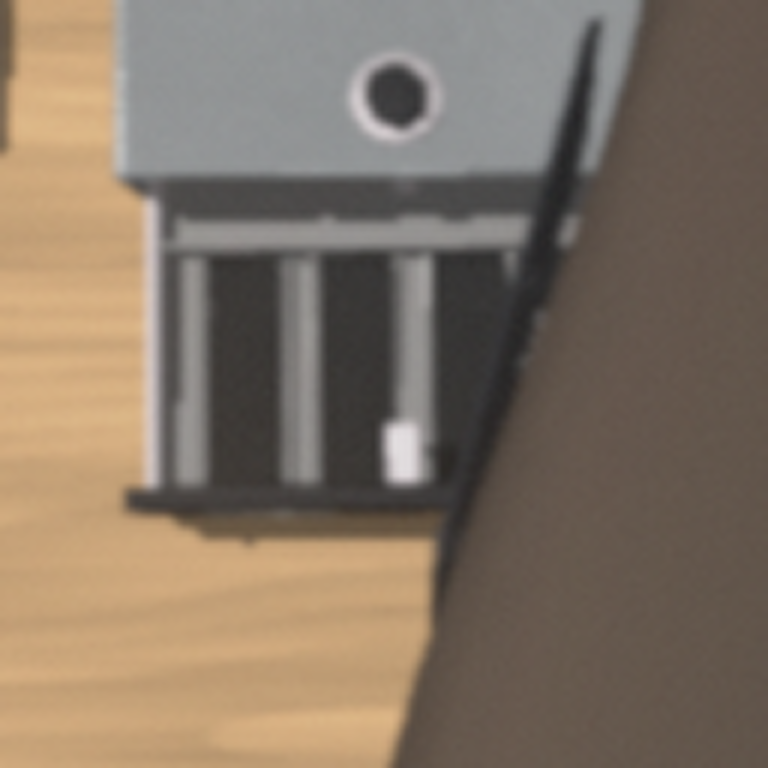

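View pics/drs.png

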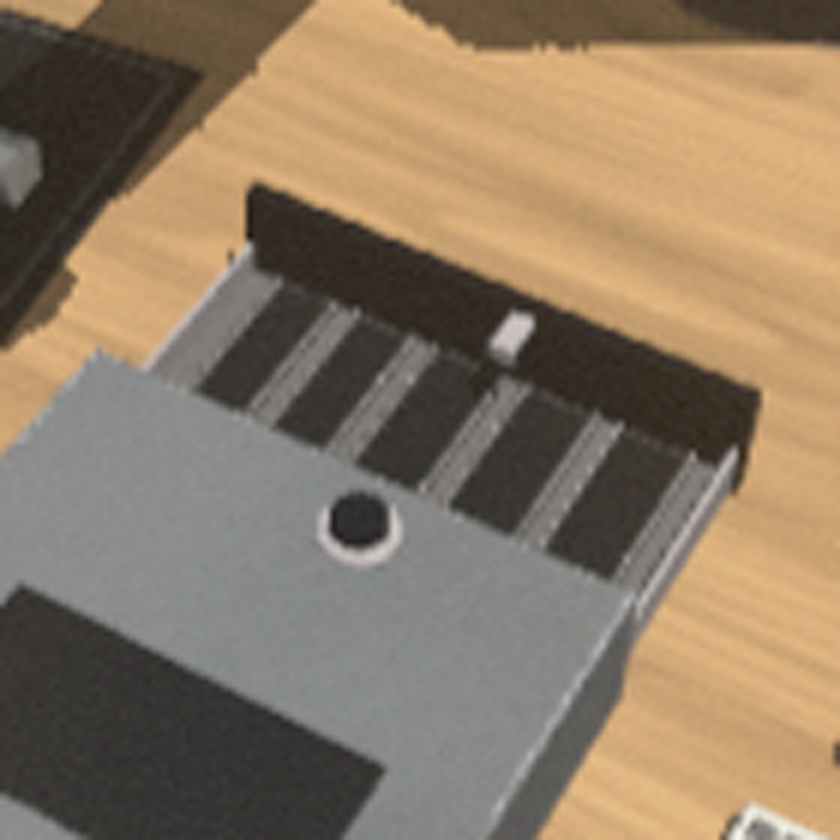

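Channels 1 and 2 show in the top crop at x 208–283 and 320–396, y 255–485. The catch is the white block at (402,453). The scene crop shows all five channels empty.

```bash
python3 - <<'E'
from h import *
np.set_printoptions(suppress=True,precision=4)
s=snap("top")
q=lambda x,y:(136+(x+.5)/6-.5,121+(y+.5)/6-.5)
for n,p in dict(c1top=(245,255),c1bot=(245,485),c1l=(208,370),c1r=(283,370),c2l=(320,370),c2r=(396,370)).items(): print(n,plane(s,[q(*p)],.022))
print("catch",plane(s,[q(402,422)],.075),plane(s,[q(384,453)],.075),plane(s,[q(420,453)],.075))
print("front top far-left",plane(s,[q(127,490),q(127,512)],.08))
print("leftwall",plane(s,[q(147,350),q(160,350)],.042))
s=snap("scene");u,v=proj(s,[.54,.01,.03])[0];u,v=int(u)-70,int(v)-70
q=lambda x,y:(u+(x+.5)/6-.5,v+(y+.5)/6-.5)
# strip edges just at the front end, scene view (left of image = right-most channel)
for n,p in dict(ch1L=(680,458),ch1R=(613,425),ch2=(None),).items():
    if p: print(n,plane(s,[q(*p)],.022))
# strip middles read at mid-length
for n,a in dict(ch5=(250,335),ch4=(328,375),ch3=(415,425),ch2=(510,473),ch1=(610,520)).items(): print(n,plane(s,[q(*a)],.022))
E
```

```text
c1top [[0.5982 0.1195 0.022 ]]
c1bot [[0.4831 0.1193 0.022 ]]
c1l [[0.5406 0.1378 0.022 ]]
c1r [[0.5403 0.1005 0.022 ]]
c2l [[0.5401 0.0822 0.022 ]]
c2r [[0.5397 0.0444 0.022 ]]
catch [[0.5093 0.0348 0.075 ]] [[0.4947 0.0433 0.075 ]] [[0.4945 0.0264 0.075 ]]
front top far-left [[0.4784 0.1628 0.08  ]
 [0.468  0.1628 0.08  ]]
leftwall [[0.5486 0.1631 0.042 ]
 [0.5486 0.1568 0.042 ]]
ch1L [[0.4833 0.1347 0.022 ]]
ch1R [[0.4809 0.0941 0.022 ]]
ch5 [[ 0.5267 -0.1074  0.022 ]]
ch4 [[ 0.5299 -0.0552  0.022 ]]
ch3 [[0.5368 0.0031 0.022 ]]
ch2 [[0.54   0.0623 0.022 ]]
ch1 [[0.5411 0.1214 0.022 ]]
```

```bash
python3 -m inch '[-0.004,0,0,-9.5,0,0,0, -0.004,0,0,-9.5,0,0,0, -0.004,0,0,-9.5,0,0,0, -0.004,0,0,-9.5,0,0,0, -0.004,0,0,-9.5,0,0,0, -0.004,0,0,-9.5,0,0,0, -0.004,0,0,-9.5,0,0,0, -0.004,0,0,-9.5,0,0,0, -0.004,0,0,-9.5,0,0,0, 0,0,0,0,0,0,0]'; python3 -c "
from h import *
print(state()[0]['force'],state()[0]['joint_pos'])
todo([.5405,.1172,.16],jaw=270)
"
```

```text
clock: 19.58
tool_pos: [0.5954, -0.3301, 0.3371]
orientation: [-23.1, 88.7, 159.2]
force: [0.5, -0.1, -3.0]
opening: 0.0298
[ 0.51730434 -0.13970383 -2.95985683] [-12.70220488  24.05891165  -2.94293979  -0.20782141 -64.3198407
 105.1148034 ]
grasp now [ 0.5919 -0.3288  0.1782] jaw -87.7 open 0.0298 t 19.57
shift tool now [ 0.023  -0.449   0.0363] | in final axes [ 0.0181 -0.4473  0.0549] | rotvec [2.32 1.24 0.5 ]
```

```bash
python3 -m inch '[0,0,0,2.3,1.2,0.5,0, 0,-0.05,0.006,0,0,0,0, 0,-0.055,0.007,0,0,0,0, 0,-0.055,0.007,0,0,0,0, 0,-0.055,0.007,0,0,0,0, 0,-0.055,0.007,0,0,0,0, 0,-0.055,0.007,0,0,0,0, 0,-0.055,0.007,0,0,0,0, 0,-0.04,0.005,0,0,0,0, 0,-0.02,0.002,0,0,0,0, 0,0,0,0,0,0,0]'; python3 -c "
from h import *
print(state()[0]['force'],state()[0]['joint_pos'])
todo([.5405,.1172,.10],jaw=270)
"
```

```text
clock: 20.95
tool_pos: [0.5482, 0.1241, 0.3302]
orientation: [6.1, 89.6, -176.9]
force: [0.1, 0.0, -2.7]
opening: 0.0296
[ 0.11650741  0.02666165 -2.68922111] [ 32.63333879  13.61008447 -19.42398508  -0.23703061 -57.318259
  54.4795405 ]
grasp now [0.5471 0.124  0.1712] jaw -93.0 open 0.0296 t 20.95
shift tool now [0.0712 0.0072 0.0068] | in final axes [0.0712 0.0069 0.0077] | rotvec [-3.02  0.4  -0.03]
```

```bash
python3 -m inch '[0.01,0.007,0.007,-3,0.4,0,0, 0.03,0,0,0,0,0,0, 0.025,0,0,0,0,0,0, 0,0,0,0,0,0,0, 0,0,0,0,0,0,0]'; python3 -c "
from h import *
print(state()[0]['force'])
todo([.5405,.1172,.055],jaw=270)
for n in ('scene','top'):
  s=snap(n);crop(s,proj(s,[.54,.1,.05])[0],50,6,'p1'+n+'.png')
"
```

```text
clock: 21.58
tool_pos: [0.5407, 0.1148, 0.2638]
orientation: [87.0, 89.9, -93.7]
force: [0.3, 0.0, -2.2]
opening: 0.0299
[ 0.28845427  0.00949338 -2.18305509]
grasp now [0.5407 0.1145 0.1048] jaw -90.7 open 0.0299 t 21.57
shift tool now [ 0.0498 -0.0025  0.0003] | in final axes [ 0.0498 -0.0024  0.0002] | rotvec [-0.73  0.   -0.08]
```

View pics/p1scene.png

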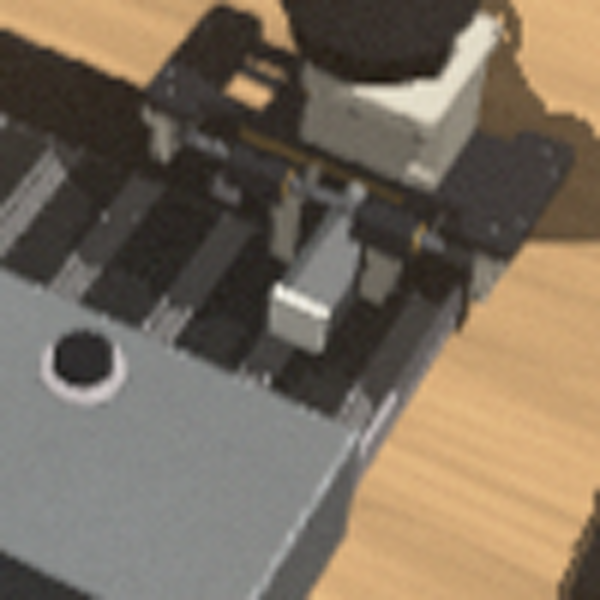

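View pics/p1top.png

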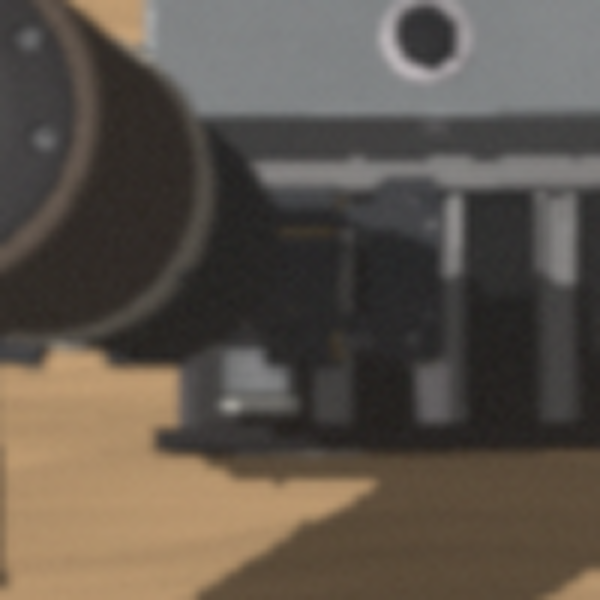

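The tube hangs level over channel 1 (scene crop 320,280). I lower it.

```bash
python3 -m inch '[0.015,-0.0025,0,-0.7,0,0,0, 0.015,0,0,0,0,0,0, 0.01,0,0,0,0,0,0, 0.005,0,0,0,0,0,0, 0,0,0,0,0,0,0]'; python3 -c "
from h import *
print(state()[0]['force'])
todo([.5405,.1172,.0534],jaw=270)
"
```

```text
clock: 22.3
tool_pos: [0.5409, 0.1178, 0.2165]
orientation: [164.8, 89.9, -15.2]
force: [-0.1, 0.0, -3.0]
opening: 0.0294
[-0.11613923  0.0327643  -3.00398496]
grasp now [0.5411 0.1177 0.0575] jaw -90.0 open 0.0294 t 22.3
shift tool now [0.004  0.0006 0.0004] | in final axes [0.0041 0.0006 0.0004] | rotvec [ 0.03 -0.07 -0.02]
```

```bash
python3 -m inch '[0.004,0,0,0,0,0,0, 0.001,0,0,0,0,0,0, 0,0,0,0,0,0,0]'; python3 -c "
from h import *
print(state()[0]['force'])
todo([.5405,.1172,.0534],jaw=270)
"
```

```text
clock: 22.68
tool_pos: [0.5415, 0.118, 0.2127]
orientation: [-174.8, 89.8, 5.3]
force: [0.3, -0.5, -3.3]
opening: 0.0298
[ 0.2686903  -0.49671083 -3.26618897]
grasp now [0.542  0.118  0.0537] jaw -89.9 open 0.0298 t 22.68
shift tool now [0.0003 0.0007 0.001 ] | in final axes [0.0003 0.0008 0.001 ] | rotvec [ 0.06 -0.18  0.02]
```

```bash
python3 -m inch '[0.002,0.001,0,0,0,0,0, 0.001,0,0,0,0,0,0, 0,0,0,0,0,0,0]'; python3 -c "
from h import *
print(state()[0]['force'])
todo([.5405,.1172,.0534],jaw=270)
"
```

```text
clock: 23.05
tool_pos: [0.5425, 0.1176, 0.2126]
orientation: [-163.9, 89.5, 16.3]
force: [-1.4, 0.4, -1.6]
opening: 0.0298
[-1.40625559  0.35558204 -1.56794411]
grasp now [0.5437 0.1179 0.0536] jaw -89.9 open 0.0298 t 23.05
shift tool now [0.0002 0.0004 0.002 ] | in final axes [0.0002 0.0004 0.002 ] | rotvec [ 0.12 -0.43  0.13]
```

Contact. Release and lift.

```bash
python3 -m inch '[0,0,0,0,0,0,0.034, 0,0,0,0,0,0,0.034, 0,0,0,0,0,0,0.034]'; python3 -m inch '[-0.015,0,0,0,0,0,0.034, -0.03,0,0,0,0,0,0.036, -0.05,0,0,0,0,0,0.036, -0.05,0,0,0,0,0,0.036, -0.02,0,0,0,0,0,0.038, 0,0,0,0,0,0,0.038]'; python3 -c "
from h import *
print(state()[0]['force'])
todo([.5414,-.3363,.18],jaw=184.7)
todo([.5414,-.3363,.18],jaw=270)
s=snap('scene');crop(s,proj(s,[.54,.1,.05])[0],50,6,'p2scene.png');crop(s,proj(s,[.54,-.33,.05])[0],50,6,'p2m.png')
"
```

```text
clock: 23.42
tool_pos: [0.5431, 0.1178, 0.2129]
orientation: [-162.6, 89.4, 17.5]
force: [-0.3, -1.1, 0.0]
opening: 0.034
clock: 24.18
tool_pos: [0.5414, 0.117, 0.3883]
orientation: [-164.3, 89.3, 15.9]
force: [-0.2, -0.1, -0.4]
opening: 0.0378
[-0.20664307 -0.11439379 -0.35850455]
grasp now [0.5434 0.1175 0.2293] jaw -89.8 open 0.0378 t 24.18
shift tool now [0.0477 0.4535 0.002 ] | in final axes [ 0.0493  0.0372 -0.4518] | rotvec [85.47 -0.42  0.69]
grasp now [0.5434 0.1175 0.2293] jaw -89.8 open 0.0378 t 24.18
shift tool now [0.0477 0.4535 0.002 ] | in final axes [0.0493 0.4533 0.    ] | rotvec [ 0.17 -0.7   0.2 ]
```

View pics/p2scene.png

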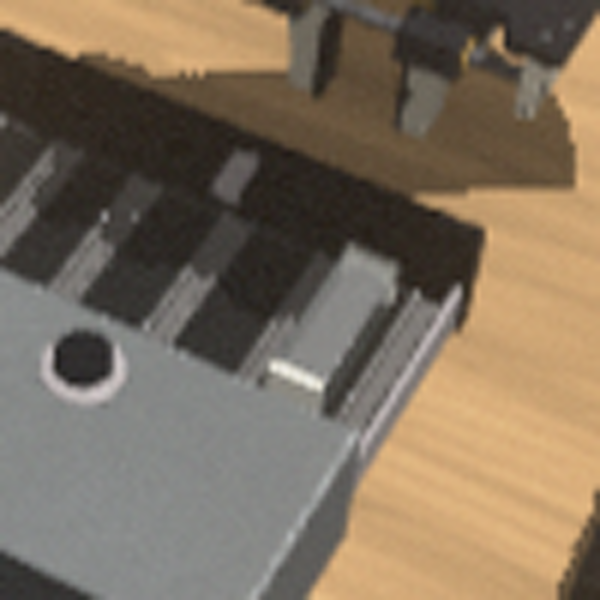

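View pics/p2m.png

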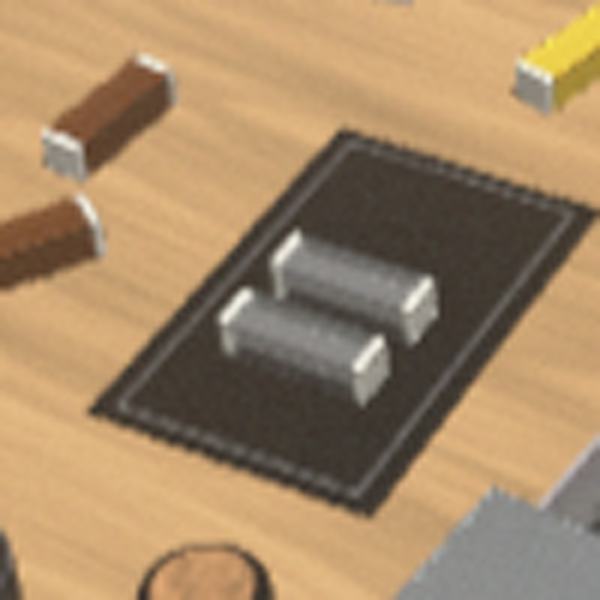

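Tube 1 lies in channel 1 (crop 335,320). Two tubes remain on the mat, undisturbed at (355,280) and (305,340). On to the far one of those.

```bash
python3 -m inch '[0,0.05,0,0,-0.7,0.2,0.038, 0,0.055,0,0,0,0,0.038, 0,0.055,0,0,0,0,0.038, 0,0.055,0,0,0,0,0.038, 0,0.055,0,0,0,0,0.038, 0,0.055,0,0,0,0,0.038, 0,0.055,0,0,0,0,0.038, 0,0.05,0,0,0,0,0.038, 0,0.02,0,0,0,0,0.038]';python3 -m inch '[-0.003,0,0,9.5,0,0,0.038, -0.003,0,0,9.5,0,0,0.038, -0.003,0,0,9.5,0,0,0.038, -0.003,0,0,9.5,0,0,0.038, -0.003,0,0,9.5,0,0,0.038, -0.003,0,0,9.5,0,0,0.038, -0.003,0,0,9.5,0,0,0.038, -0.003,0,0,9.5,0,0,0.038, -0.003,0,0,9.5,0,0,0.038, 0,0,0,0,0,0,0.038]'; python3 -c "
from h import *
todo([.543,-.3363,.10],jaw=184.7)
for n in ('scene','top'):
  s=snap(n);P=cloud(s);z=P[...,2]
  for x,y in((.5415,-.336),(.486,-.341)):
    m=(z>.02)&(z<.045)&(abs(P[...,0]-x)<.026)&(abs(P[...,1]-y)<.08);print(n,m.sum(),m.sum()>30 and rect(P[m]))
"
```

```text
clock: 25.35
tool_pos: [0.5408, -0.3449, 0.3768]
orientation: [-4.1, 89.0, 176.3]
force: [-0.3, -0.0, -1.1]
opening: 0.0379
clock: 26.6
tool_pos: [0.5404, -0.341, 0.393]
orientation: [72.6, 87.9, 164.8]
force: [0.1, -0.1, 0.4]
opening: 0.038
grasp now [ 0.5348 -0.3395  0.2341] jaw -177.7 open 0.038 t 26.6
shift tool now [ 0.1339 -0.0074  0.0031] | in final axes [ 0.134  -0.003   0.0045] | rotvec [-2.45  0.67 -1.99]
scene 227 (array([ 0.5445, -0.3317]), array([0.101 , 0.0339]), -84.4)
scene 217 (array([ 0.4897, -0.3362]), array([0.0988, 0.0343]), -82.5)
top 221 (array([ 0.5417, -0.3373]), array([0.0956, 0.03  ]), -85.6)
top 254 (array([ 0.4866, -0.35  ]), array([0.0792, 0.0296]), -84.5)
```

```bash
python3 -m inch '[0.03,-0.003,0.004,-2.4,0.7,-2,0.037, 0.04,0,0,0,0,0,0.037, 0.04,0,0,0,0,0,0.037, 0.01,0,0,0,0,0,0.037, 0,0,0,0,0,0,0.037]'; python3 -c "
from h import *
todo([.5424,-.3358,.034],jaw=184.7)"
```

```text
clock: 27.32
tool_pos: [0.5428, -0.3362, 0.2705]
orientation: [-126.1, 89.8, -30.3]
force: [1.1, 0.3, 0.6]
opening: 0.0369
grasp now [ 0.5432 -0.3364  0.1115] jaw -174.2 open 0.0369 t 27.32
shift tool now [0.0775 0.0005 0.0005] | in final axes [0.0775 0.0004 0.0004] | rotvec [ 1.08 -0.09  0.13]
```

```bash
python3 -m inch '[0.02,0.0005,0.0005,1.1,0,0,0.037, 0.02,0,0,0,0,0,0.037, 0.01,0,0,0,0,0,0.037, 0.005,0,0,0,0,0,0.037,0,0,0,0,0,0,0.037]'; python3 -c "
from h import *
todo([.5424,-.3358,.034],jaw=184.7)"
```

```text
clock: 27.95
tool_pos: [0.5458, -0.337, 0.2221]
orientation: [-119.3, 89.2, -24.3]
force: [0.4, 0.2, 0.2]
opening: 0.0369
grasp now [ 0.5479 -0.338   0.0631] jaw -175.1 open 0.0369 t 27.95
shift tool now [0.029  0.0037 0.0017] | in final axes [0.0291 0.0033 0.0015] | rotvec [ 0.23 -0.4   0.71]
```

```bash
python3 -m inch '[0.005,0.0033,0.0015,0.2,-0.4,0.7,0.037,0,0,0,0,0,0,0.037]'; python3 -c "
from h import *
todo([.5424,-.3358,.034],jaw=184.7)"
```

```text
clock: 28.2
tool_pos: [0.5426, -0.3359, 0.2179]
orientation: [-94.5, 90.0, 0.2]
force: [-0.3, 0.5, -0.7]
opening: 0.0368
grasp now [ 0.5427 -0.3359  0.0589] jaw -175.3 open 0.0368 t 28.2
shift tool now [0.0249 0.0002 0.0001] | in final axes [0.0249 0.0002 0.0001] | rotvec [ 0.03 -0.    0.05]
```

```bash
python3 -m inch '[0.01,0,0,0,0,0,0.037, 0.01,0,0,0,0,0,0.037, 0.003,0,0,0,0,0,0.037, 0,0,0,0,0,0,0.037]'; python3 -c "
from h import *
todo([.5424,-.3358,.034],jaw=184.7);print(state()[0]['force'])"
```

```text
clock: 28.7
tool_pos: [0.5425, -0.3359, 0.193]
orientation: [-88.3, 90.0, 6.4]
force: [-0.5, -0.5, -0.1]
opening: 0.037
grasp now [ 0.5426 -0.3359  0.034 ] jaw -175.3 open 0.037 t 28.7
shift tool now [0.     0.0001 0.0001] | in final axes [0.     0.0001 0.0001] | rotvec [0.04 0.   0.02]
[-0.53691734 -0.48105682 -0.11640309]
```

```bash
python3 -m inch '[0,0,0,0,0,0,0, 0,0,0,0,0,0,0, 0,0,0,0,0,0,0, 0,0,0,0,0,0,0, -0.02,0,0,0,0,0,0, -0.04,0,0,0,0,0,0, -0.05,0,0,0,0,0,0, -0.03,0,0,0,0,0,0, 0,0,0,0,0,0,0]';  python3 -m inch '[-0.003,0,0,-9.5,0,0,0, -0.003,0,0,-9.5,0,0,0, -0.003,0,0,-9.5,0,0,0, -0.003,0,0,-9.5,0,0,0, -0.003,0,0,-9.5,0,0,0, -0.003,0,0,-9.5,0,0,0, -0.003,0,0,-9.5,0,0,0, -0.003,0,0,-9.5,0,0,0, -0.003,0,0,-9.4,0,0,0, 0,0,0,0,0,0,0]'; python3 -c "
from h import *
todo([.5405,.0625,.16],jaw=270);print(state()[0]['force'])"
```

```text
clock: 29.82
tool_pos: [0.5413, -0.3353, 0.334]
orientation: [53.2, 89.6, 147.9]
force: [-0.8, -0.8, -5.0]
opening: 0.0298
clock: 31.08
tool_pos: [0.5362, -0.3323, 0.3398]
orientation: [-32.7, 87.9, 149.8]
force: [-1.1, -0.3, -4.1]
opening: 0.0299
grasp now [ 0.5312 -0.3294  0.1809] jaw -87.5 open 0.0299 t 31.07
shift tool now [ 0.0278 -0.3937 -0.0224] | in final axes [ 0.0208 -0.3948 -0.0043] | rotvec [2.52 1.77 1.08]
[-1.08654608 -0.31564554 -4.06276929]
```

```bash
python3 -m inch '[0,0,0,2.5,1.8,1.1,0, 0,-0.05,-0.001,0,0,0,0, 0,-0.055,0,0,0,0,0, 0,-0.055,-0.001,0,0,0,0, 0,-0.055,0,0,0,0,0, 0,-0.055,-0.001,0,0,0,0, 0,-0.055,0,0,0,0,0, 0,-0.04,0,0,0,0,0, 0,-0.02,0,0,0,0,0, 0,0,0,0,0,0,0]'; python3 -c "
from h import *
print(state()[0]['force'])
todo([.5405,.0625,.10],jaw=270)
"
```

```text
clock: 32.33
tool_pos: [0.5442, 0.0643, 0.3272]
orientation: [-1.9, 89.2, 175.3]
force: [-0.3, -0.3, -3.4]
opening: 0.0299
[-0.31144832 -0.25549579 -3.44870156]
grasp now [0.542  0.0644 0.1682] jaw -92.9 open 0.0299 t 32.33
shift tool now [0.0682 0.002  0.0026] | in final axes [0.0682 0.0018 0.0037] | rotvec [-2.86  0.79  0.05]
```

```bash
python3 -m inch '[0.01,0.002,0.003,-2.9,0.8,0,0, 0.03,0,0,0,0,0,0, 0.02,0,0,0,0,0,0, 0,0,0,0,0,0,0, 0,0,0,0,0,0,0]'; python3 -c "
from h import *
print(state()[0]['force'])
todo([.5405,.0625,.055],jaw=270)
for n in ('scene','top'):
  s=snap(n);crop(s,proj(s,[.54,.07,.05])[0],50,6,'q1'+n+'.png')
"
```

```text
clock: 32.95
tool_pos: [0.5397, 0.0596, 0.2637]
orientation: [14.6, 89.8, -166.1]
force: [-0.1, -0.9, -3.9]
opening: 0.0299
[-0.07641309 -0.94108011 -3.85226521]
grasp now [0.5392 0.0595 0.1047] jaw -90.7 open 0.0299 t 32.95
shift tool now [ 0.0497 -0.003  -0.0009] | in final axes [ 0.0497 -0.0029 -0.0008] | rotvec [-0.71  0.17 -0.04]
```

View pics/q1scene.png

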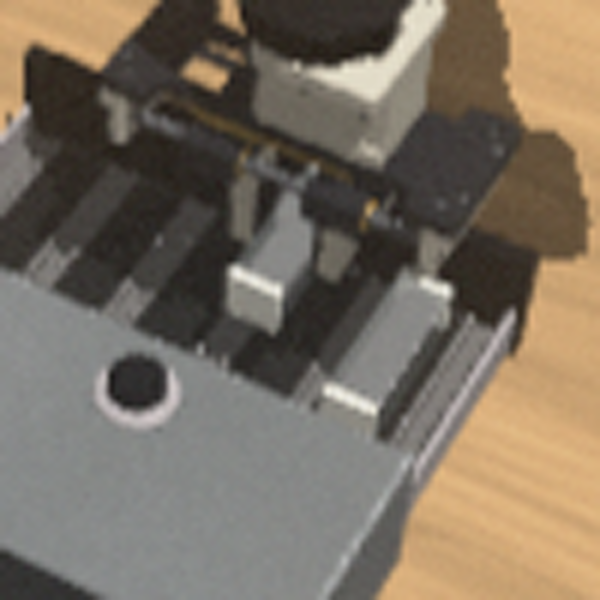

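View pics/q1top.png

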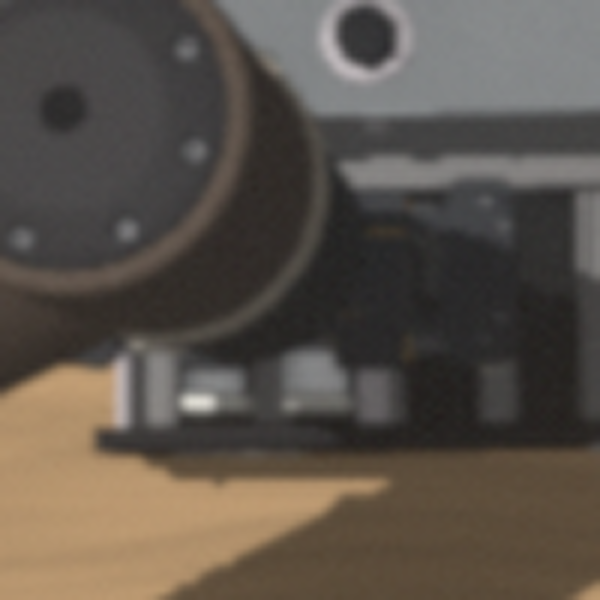

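Tube 2 is over channel 2 (scene crop 265,270), beside tube 1 at (385,340). I lower it.

```bash
python3 -m inch '[0.012,-0.003,-0.001,-0.7,0.2,0,0, 0.012,0,0,0,0,0,0, 0.008,0,0,0,0,0,0, 0.005,0,0,0,0,0,0, 0,0,0,0,0,0,0]'; python3 -c "
from h import *
print(state()[0]['force'])
todo([.5405,.0625,.0534],jaw=270)
"
```

```text
clock: 33.67
tool_pos: [0.541, 0.0632, 0.2251]
orientation: [-173.5, 89.8, 6.6]
force: [1.3, 0.3, -3.2]
opening: 0.0299
[ 1.30999996  0.30054562 -3.1733055 ]
grasp now [0.5415 0.0632 0.0661] jaw -89.9 open 0.0299 t 33.67
shift tool now [0.0127 0.0007 0.0006] | in final axes [0.0127 0.0007 0.0005] | rotvec [ 0.06 -0.15  0.02]
```

```bash
python3 -m inch '[0.006,0.001,0,0,-0.1,0,0, 0.005,0,0,0,0,0,0, 0.002,0,0,0,0,0,0, 0,0,0,0,0,0,0]'; python3 -c "
from h import *
print(state()[0]['force'])
todo([.5405,.0625,.0534],jaw=270)
"
```

```text
clock: 34.17
tool_pos: [0.5415, 0.0622, 0.212]
orientation: [-163.9, 89.9, 16.1]
force: [0.5, -0.3, -3.4]
opening: 0.0293
[ 0.49747746 -0.34472667 -3.39992977]
grasp now [0.5419 0.0623 0.053 ] jaw -89.9 open 0.0293 t 34.17
shift tool now [-0.0004 -0.0003  0.001 ] | in final axes [-0.0004 -0.0003  0.001 ] | rotvec [ 0.07 -0.13  0.04]
```

```bash
python3 -m inch '[0.002,0,0,0,0,0,0, 0.001,0,0,0,0,0,0, 0,0,0,0,0,0,0]'; python3 -c "
from h import *
print(state()[0]['force'])
todo([.5405,.0625,.0534],jaw=270)
"
```

```text
clock: 34.55
tool_pos: [0.5425, 0.0622, 0.2122]
orientation: [-172.4, 89.7, 7.7]
force: [-0.3, -0.5, -3.0]
opening: 0.0301
[-0.30099672 -0.52456876 -2.97435897]
grasp now [0.5434 0.0623 0.0532] jaw -89.8 open 0.0301 t 34.55
shift tool now [-0.0002 -0.0003  0.002 ] | in final axes [-0.0002 -0.0003  0.002 ] | rotvec [ 0.15 -0.33  0.04]
```

```bash
python3 -m inch '[0.003,0,0.001,0,-0.3,0,0, 0.001,0,0,0,0,0,0]'; python3 -c "
from h import *
print(state()[0]['force'])
todo([.5405,.0625,.0534],jaw=270)
"
```

```text
clock: 34.8
tool_pos: [0.5433, 0.0623, 0.212]
orientation: [-172.5, 89.7, 7.8]
force: [-3.9, -0.4, 2.8]
opening: 0.0296
[-3.90075523 -0.38671985  2.78802227]
grasp now [0.5443 0.0624 0.053 ] jaw -89.7 open 0.0296 t 34.8
shift tool now [-0.0005 -0.0002  0.0028] | in final axes [-0.0004 -0.0002  0.0028] | rotvec [ 0.28 -0.33  0.05]
```

Contact. Release and lift.

```bash
python3 -m inch '[0,0,0,0,0,0,0.034, 0,0,0,0,0,0,0.034, 0,0,0,0,0,0,0.034, -0.015,0,0,0,0,0,0.034, -0.03,0,0,0,0,0,0.036, -0.05,0,0,0,0,0,0.036, -0.05,0,0,0,0,0,0.036, -0.02,0,0,0,0,0,0.044, 0,0,0,0,0,0,0.044]'; python3 -c "
from h import *
print(state()[0]['force'])
todo([.4857,-.3411,.18],jaw=270)
for n in ('scene',):
  s=snap(n);crop(s,proj(s,[.54,.07,.05])[0],50,5,'r1.png');crop(s,proj(s,[.5,-.34,.05])[0],50,5,'r2.png')
  P=cloud(s);z=P[...,2];m=(z>.02)&(z<.045)&(abs(P[...,0]-.486)<.06)&(abs(P[...,1]+.341)<.1);print(n,m.sum(),m.sum()>30 and rect(P[m]))
a=cv2.imread('pics/r1.png');b=cv2.imread('pics/r2.png');cv2.imwrite('pics/r12.png',cv2.resize(np.hstack([a,b]),(800,400)))
"
```

```text
clock: 35.92
tool_pos: [0.5426, 0.0622, 0.3872]
orientation: [-170.5, 89.4, 9.8]
force: [-0.4, -0.3, 0.1]
opening: 0.0432
[-0.41753632 -0.28536051  0.10556973]
grasp now [0.5442 0.0625 0.2282] jaw -89.7 open 0.0432 t 35.92
shift tool now [0.0469 0.403  0.0598] | in final axes [0.0482 0.4033 0.0569] | rotvec [ 0.35 -0.59  0.1 ]
scene 216 (array([ 0.4884, -0.3364]), array([0.0987, 0.0352]), -83.5)
```

View pics/r12.png

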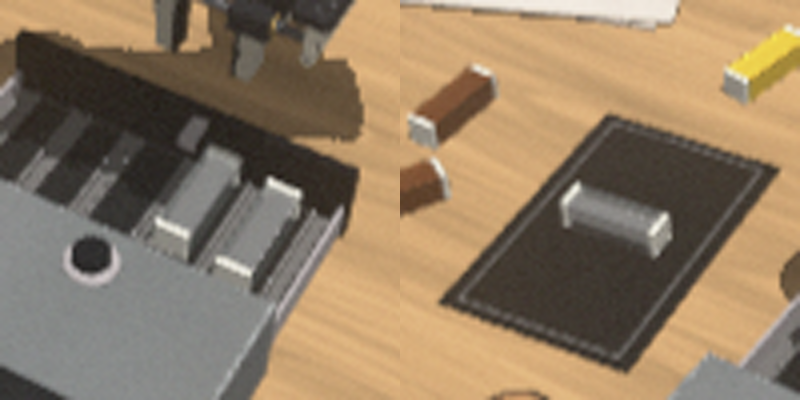

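Channels 1 and 2 are filled (left half (258,230) and (198,200)). The last tube is at its old place (right half (615,218)).

```bash
python3 -m inch '[0,0.05,0.007,0.3,-0.6,0.1,0.05, 0,0.055,0.008,0,0,0,0.05, 0,0.055,0.008,0,0,0,0.05, 0,0.055,0.008,0,0,0,0.05, 0,0.055,0.008,0,0,0,0.05, 0,0.055,0.008,0,0,0,0.05, 0,0.045,0.006,0,0,0,0.05, 0,0.025,0.003,0,0,0,0.05]';python3 -m inch '[-0.003,0,0,9.5,0,0,0.05, -0.003,0,0,9.5,0,0,0.05, -0.003,0,0,9.5,0,0,0.05, -0.003,0,0,9.5,0,0,0.05, -0.003,0,0,9.5,0,0,0.05, -0.003,0,0,9.5,0,0,0.05, -0.003,0,0,9.5,0,0,0.05, -0.003,0,0,9.5,0,0,0.05, -0.003,0,0,7.5,0,0,0.05, 0,0,0,0,0,0,0.05]'; python3 -c "
from h import *
todo([.4857,-.3405,.10],jaw=185.5)
for n in ('scene','top'):
  s=snap(n);P=cloud(s);z=P[...,2]
  m=(z>.02)&(z<.045)&(abs(P[...,0]-.486)<.06)&(abs(P[...,1]+.341)<.1);print(n,m.sum(),m.sum()>30 and rect(P[m]))
"
```

```text
clock: 36.98
tool_pos: [0.4837, -0.3426, 0.3774]
orientation: [-6.2, 89.1, 174.2]
force: [0.5, 0.2, -0.9]
opening: 0.0501
clock: 38.22
tool_pos: [0.4806, -0.3444, 0.3892]
orientation: [69.5, 87.5, 163.3]
force: [-0.8, -0.3, -0.6]
opening: 0.0501
grasp now [ 0.474  -0.3424  0.2303] jaw -176.2 open 0.0501 t 38.23
shift tool now [ 0.1299 -0.0106  0.0015] | in final axes [ 0.1302 -0.0055  0.0033] | rotvec [-1.7  0.9 -2.3]
scene 218 (array([ 0.4895, -0.3368]), array([0.0977, 0.0358]), -84.6)
top 252 (array([ 0.4865, -0.3485]), array([0.0782, 0.0298]), -84.5)
```

```bash
python3 -m inch '[0.03,-0.006,0.003,-1.7,0.9,-2.3,0.045, 0.04,0,0,0,0,0,0.045, 0.04,0,0,0,0,0,0.045, 0.01,0,0,0,0,0,0.045, 0,0,0,0,0,0,0.045]'; python3 -c "
from h import *
todo([.486,-.3405,.034],jaw=185.3)"
```

```text
clock: 38.95
tool_pos: [0.4855, -0.3407, 0.2661]
orientation: [-127.6, 89.9, -31.3]
force: [-0.5, -1.0, 0.9]
opening: 0.045
grasp now [ 0.4858 -0.3408  0.1071] jaw -173.6 open 0.045 t 38.95
shift tool now [ 0.0731 -0.0004  0.0002] | in final axes [ 0.0731 -0.0005  0.0001] | rotvec [ 1.08 -0.07  0.09]
```

```bash
python3 -m inch '[0.02,0,0,0,0,0,0.042, 0.02,0,0,0,0,0,0.042, 0.01,0,0,0,0,0,0.042, 0.005,0,0,0,0,0,0.042,0,0,0,0,0,0,0.042]'; python3 -c "
from h import *
todo([.486,-.3405,.034],jaw=185.3)"
```

```text
clock: 39.58
tool_pos: [0.4891, -0.3421, 0.2171]
orientation: [-122.0, 89.3, -25.4]
force: [0.2, -0.8, 0.5]
opening: 0.0419
grasp now [ 0.4909 -0.343   0.0581] jaw -173.4 open 0.0419 t 39.58
shift tool now [0.024  0.0031 0.0022] | in final axes [0.0241 0.0029 0.0019] | rotvec [ 1.32 -0.39  0.64]
```

```bash
python3 -m inch '[0.003,0.003,0.002,1.3,-0.4,0.6,0.042,0,0,0,0,0,0,0.042]'; python3 -m inch '[0.01,0,0,0,0,0,0.042, 0.009,0,0,0,0,0,0.042, 0,0,0,0,0,0,0.042]';python3 -c "
from h import *
todo([.486,-.3405,.034],jaw=185.3);print(state()[0]['force'])"
```

```text
clock: 39.83
tool_pos: [0.486, -0.3406, 0.2151]
orientation: [-92.3, 89.9, 3.0]
force: [-0.6, -0.3, -0.3]
opening: 0.0419
clock: 40.2
tool_pos: [0.486, -0.3405, 0.1948]
orientation: [-91.6, 89.9, 3.7]
force: [-1.3, 0.3, 0.4]
opening: 0.0419
grasp now [ 0.4862 -0.3405  0.0358] jaw -174.8 open 0.0419 t 40.2
shift tool now [ 0.0018 -0.     -0.    ] | in final axes [ 0.0018 -0.     -0.    ] | rotvec [-0.06 -0.    0.09]
[-1.25598338  0.32603131  0.35934239]
```

```bash
python3 -m inch '[0.002,0,0,0,0,0,0.042, 0,0,0,0,0,0,0, 0,0,0,0,0,0,0, 0,0,0,0,0,0,0, 0,0,0,0,0,0,0, -0.02,0,0,0,0,0,0, -0.04,0,0,0,0,0,0, -0.05,0,0,0,0,0,0, -0.03,0,0,0,0,0,0, 0,0,0,0,0,0,0]';  python3 -m inch '[-0.003,0,0,-9.5,0,0,0, -0.003,0,0,-9.5,0,0,0, -0.003,0,0,-9.5,0,0,0, -0.003,0,0,-9.5,0,0,0, -0.003,0,0,-9.5,0,0,0, -0.003,0,0,-9.5,0,0,0, -0.003,0,0,-9.5,0,0,0, -0.003,0,0,-9.5,0,0,0, -0.003,0,0,-9.4,0,0,0, 0,0,0,0,0,0,0]'; python3 -c "
from h import *
todo([.5405,.0065,.16],jaw=270);print(state()[0]['force'])"
```

```text
clock: 41.45
tool_pos: [0.4843, -0.3398, 0.3334]
orientation: [47.7, 89.6, 142.8]
force: [0.3, -0.6, -5.3]
opening: 0.0296
clock: 42.7
tool_pos: [0.4786, -0.3366, 0.3394]
orientation: [-35.2, 87.9, 147.8]
force: [0.2, 0.4, -4.0]
opening: 0.0299
grasp now [ 0.4736 -0.3335  0.1805] jaw -87.0 open 0.0299 t 42.7
shift tool now [ 0.0253 -0.339  -0.0803] | in final axes [ 0.0204 -0.3431 -0.0619] | rotvec [2.98 1.79 1.19]
[ 0.16384331  0.35376844 -4.01223577]
```

```bash
python3 -m inch '[0,0,0,3,1.8,1.2,0, 0,-0.05,-0.009,0,0,0,0, 0,-0.055,-0.01,0,0,0,0, 0,-0.055,-0.01,0,0,0,0, 0,-0.055,-0.01,0,0,0,0, 0,-0.055,-0.01,0,0,0,0, 0,-0.04,-0.008,0,0,0,0, 0,-0.02,-0.003,0,0,0,0, 0,0,0,0,0,0,0]'; python3 -c "
from h import *
print(state()[0]['force'])
todo([.5405,.0065,.10],jaw=270)
"
```

```text
clock: 43.82
tool_pos: [0.5438, 0.0022, 0.3274]
orientation: [-4.2, 89.2, 173.2]
force: [0.7, 0.1, -4.3]
opening: 0.0294
[ 0.69708421  0.08881613 -4.32610028]
grasp now [0.5416 0.0025 0.1684] jaw -92.7 open 0.0294 t 43.83
shift tool now [ 0.0685 -0.0041  0.0026] | in final axes [ 0.0684 -0.0043  0.0033] | rotvec [-2.68  0.8   0.08]
```

```bash
python3 -m inch '[0.01,-0.004,0.003,-2.7,0.8,0,0, 0.03,0,0,0,0,0,0, 0.02,0,0,0,0,0,0, 0,0,0,0,0,0,0, 0,0,0,0,0,0,0]'; python3 -c "
from h import *
print(state()[0]['force'])
todo([.5405,.0065,.055],jaw=270)
for n in ('scene','top'):
  s=snap(n);crop(s,proj(s,[.54,.03,.05])[0],50,6,'u1'+n+'.png')
"
```

```text
clock: 44.45
tool_pos: [0.5391, 0.0038, 0.2636]
orientation: [-0.0, 89.8, 179.2]
force: [0.3, -0.6, -3.1]
opening: 0.0297
[ 0.25831006 -0.56708665 -3.10810435]
grasp now [0.5385 0.0038 0.1046] jaw -90.7 open 0.0297 t 44.45
shift tool now [ 0.0496 -0.0027 -0.0015] | in final axes [ 0.0496 -0.0027 -0.0014] | rotvec [-0.73  0.22  0.  ]
```

View pics/u1scene.png

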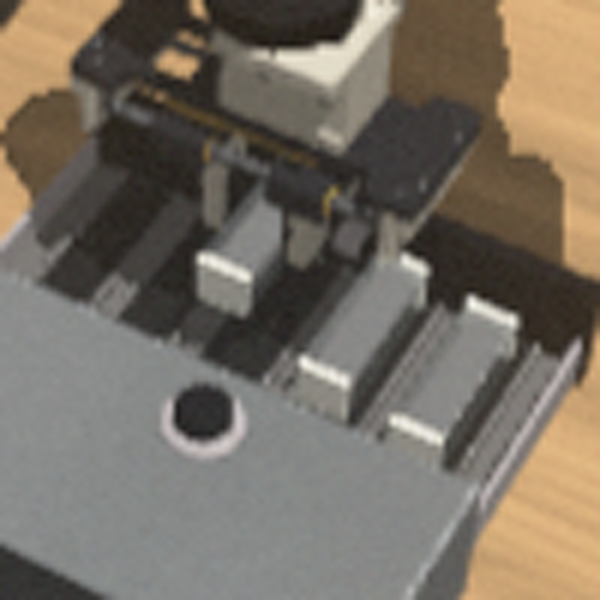

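View pics/u1top.png

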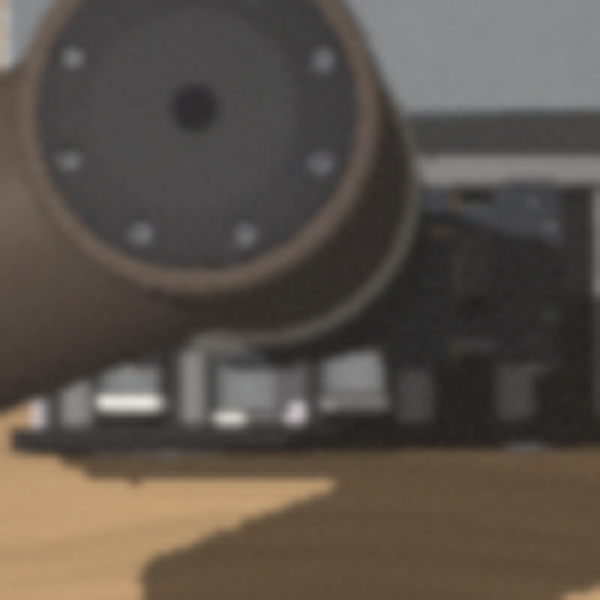

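Tube 3 is over channel 3 (scene crop 235,265), and the catch is clear of it. I lower it.

```bash
python3 -m inch '[0.012,-0.003,-0.001,-0.7,0.2,0,0, 0.012,0,0,0,0,0,0, 0.008,0,0,0,0,0,0, 0.005,0,0,0,0,0,0, 0,0,0,0,0,0,0]'; python3 -c "
from h import *
print(state()[0]['force'])
todo([.5405,.0065,.0534],jaw=270)
"
```

```text
clock: 45.18
tool_pos: [0.5405, 0.0073, 0.225]
orientation: [-155.5, 89.9, 24.5]
force: [-0.4, 0.3, -3.9]
opening: 0.0298
[-0.43906476  0.29662042 -3.92270488]
grasp now [0.5408 0.0075 0.066 ] jaw -90.0 open 0.0298 t 45.17
shift tool now [ 0.0126  0.0008 -0.    ] | in final axes [ 0.0126  0.0008 -0.    ] | rotvec [ 0.02 -0.11  0.05]
```

```bash
python3 -m inch '[0.006,0.001,0,0,-0.1,0,0, 0.005,0,0,0,0,0,0, 0.002,0,0,0,0,0,0, 0,0,0,0,0,0,0]'; python3 -c "
from h import *
print(state()[0]['force'])
todo([.5405,.0065,.0534],jaw=270)
";  python3 -m inch '[0.003,0,0,0,0,0,0, 0.002,0,0,0,0,0,0]'; python3 -c "
from h import *
todo([.5405,.0065,.0534],jaw=270)
"
```

```text
clock: 45.68
tool_pos: [0.5408, 0.0063, 0.2116]
orientation: [-133.8, 89.9, 46.2]
force: [-0.2, -0.2, -3.3]
opening: 0.0297
[-0.22460531 -0.23123464 -3.31992997]
grasp now [0.541  0.0065 0.0526] jaw -90.0 open 0.0297 t 45.67
shift tool now [-0.0008 -0.0002  0.0003] | in final axes [-0.0008 -0.0002  0.0003] | rotvec [ 0.03 -0.06  0.06]
clock: 45.92
tool_pos: [0.5433, 0.0064, 0.2115]
orientation: [-174.7, 89.5, 5.5]
force: [-3.4, -0.0, 10.9]
opening: 0.0297
grasp now [0.5446 0.0066 0.0525] jaw -89.8 open 0.0297 t 45.92
shift tool now [-0.001  -0.0001  0.0028] | in final axes [-0.0009 -0.0001  0.0028] | rotvec [ 0.19 -0.47  0.04]
```

Contact (10.9 N). Release, lift, and back off towards the robot.

```bash
python3 -m inch '[0,0,0,0,0,0,0.034, 0,0,0,0,0,0,0.034, 0,0,0,0,0,0,0.034, -0.015,0,0,0,0,0,0.034, -0.03,0,0,0,0,0,0.036, -0.05,0,0,0,0,0,0.036, -0.05,0,0,0,0,0,0.0, 0,0,0,0,0,0,0.0, 0,0,0,0,0,0,0.0]'; python3 -c "
from h import *
print(state()[0]['force'])
todo([.43,-.03,.18],jaw=270)
s=snap('scene');crop(s,proj(s,[.54,.01,.05])[0],64,6,'v1.png')
"
```

```text
clock: 47.05
tool_pos: [0.5422, 0.0063, 0.3664]
orientation: [-174.1, 89.3, 6.2]
force: [-0.1, -0.1, -0.5]
opening: 0.0113
[-0.10116013 -0.13605838 -0.46190049]
grasp now [0.5442 0.0065 0.2074] jaw -89.7 open 0.0113 t 47.05
shift tool now [0.0259 0.0358 0.1127] | in final axes [0.0274 0.0363 0.1122] | rotvec [ 0.26 -0.74  0.08]
```

View pics/v1.png

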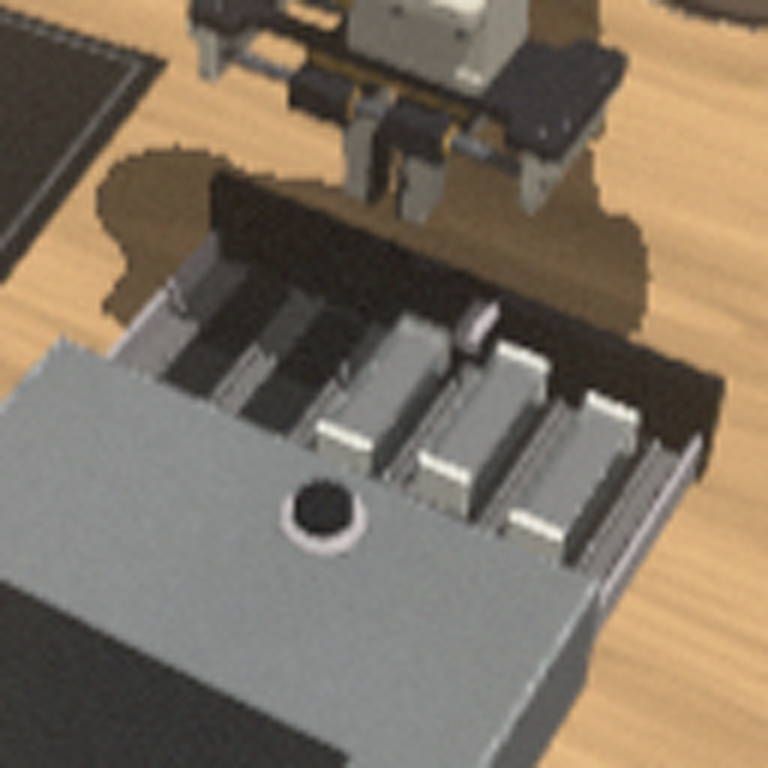

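All three tubes lie in channels 1–3 (crop (575,475), (485,425), (385,385)). Now I go in front of the drawer to push it home.

```bash
python3 -m inch '[0,-0.002,0.03,0.3,-0.7,0,0, 0,-0.002,0.045,0,0,0,0, 0,-0.001,0.043,0,0,0,0, 0,0,0,0,0,0,0, 0,0,0,0,0,0,0]'; python3 -c "
from h import *
todo([.43,.012,.07],jaw=270)
"
```

```text
clock: 47.72
tool_pos: [0.4206, 0.0107, 0.3615]
orientation: [20.1, 89.5, -159.9]
force: [1.1, 0.5, -0.3]
opening: 0.0004
grasp now [0.4193 0.0103 0.2025] jaw -90.1 open 0.0004 t 47.73
shift tool now [ 0.1324 -0.0017 -0.0105] | in final axes [ 0.1325 -0.0013 -0.0094] | rotvec [-0.07  0.45 -0.16]
```

```bash
python3 -m inch '[0.04,-0.001,-0.009,0,0.4,-0.2,0, 0.045,0,0,0,0,0,0, 0.035,0,0,0,0,0,0, 0.01,0,0,0,0,0,0, 0,0,0,0,0,0,0]'; python3 -c "
from h import *
todo([.45,.012,.068],jaw=270)
s=snap('scene');crop(s,proj(s,[.47,.01,.05])[0],64,5,'w1.png')
"
```

```text
clock: 48.35
tool_pos: [0.4335, 0.0122, 0.2274]
orientation: [40.9, 89.9, -139.2]
force: [-0.3, 0.0, 0.4]
opening: 0.0006
grasp now [0.4333 0.0121 0.0684] jaw -90.1 open 0.0006 t 48.35
shift tool now [ 0.0004  0.0002 -0.0165] | in final axes [ 0.0004  0.0002 -0.0165] | rotvec [-0.1   0.05 -0.05]
```

View pics/w1.png

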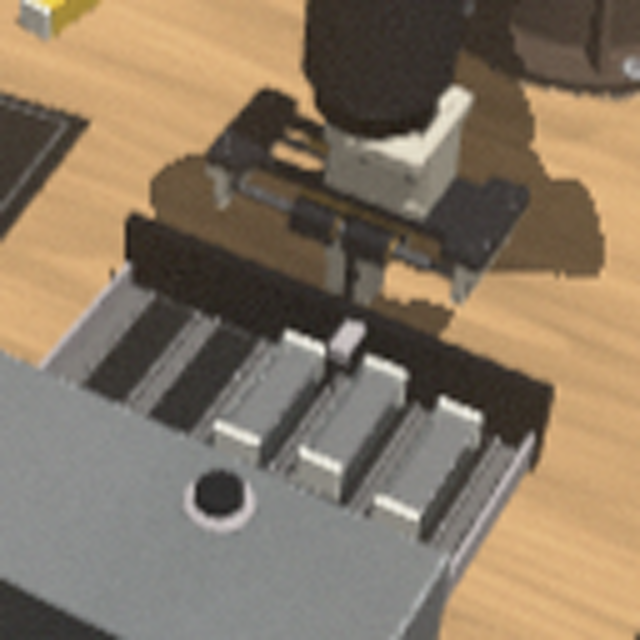

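The fingers stand behind the front, at crop (355,270). I push along +x (tool −z).

```bash
python3 -m inch '[0,0,-0.01,0,0,0,0, 0,0,-0.012,0,0,0,0, 0,0,-0.012,0,0,0,0, 0,0,-0.012,0,0,0,0, 0,0,-0.012,0,0,0,0, 0,0,-0.012,0,0,0,0, 0,0,-0.012,0,0,0,0, 0,0,-0.012,0,0,0,0]'; python3 -c "
from h import *
todo([.606,.012,.068],jaw=270);print(state()[0]['force'])
"
```

```text
clock: 49.4
tool_pos: [0.5282, 0.0125, 0.2302]
orientation: [-14.5, 89.3, 165.2]
force: [-9.6, 5.7, 5.9]
opening: 0.0004
grasp now [0.5264 0.013  0.0712] jaw -90.2 open 0.0004 t 49.4
shift tool now [ 0.0024  0.0002 -0.0779] | in final axes [ 0.0032  0.0005 -0.0778] | rotvec [-0.25  0.64  0.17]
[-9.62455874  5.73095247  5.93425822]
```

```bash
python3 -m inch '[0.001,0,-0.012,0,0.5,0,0, 0.001,0,-0.012,0,0,0,0, 0,0,-0.012,0,0,0,0, 0,0,-0.012,0,0,0,0, 0,0,-0.008,0,0,0,0]'; python3 -c "
from h import *
todo([.606,.012,.068],jaw=270);print(state()[0]['force'])
s=snap('scene');crop(s,proj(s,[.56,.01,.05])[0],64,5,'w2.png')
"
```

```text
clock: 50.02
tool_pos: [0.5811, 0.0119, 0.2286]
orientation: [-8.8, 88.8, 170.8]
force: [-9.1, 4.0, 7.1]
opening: 0.0003
grasp now [0.578  0.0124 0.0696] jaw -90.4 open 0.0003 t 50.02
shift tool now [ 0.0011 -0.0002 -0.0249] | in final axes [ 0.0016 -0.0001 -0.0249] | rotvec [-0.35  1.14  0.18]
[-9.0851504   4.01804693  7.08740941]
```

View pics/w2.png

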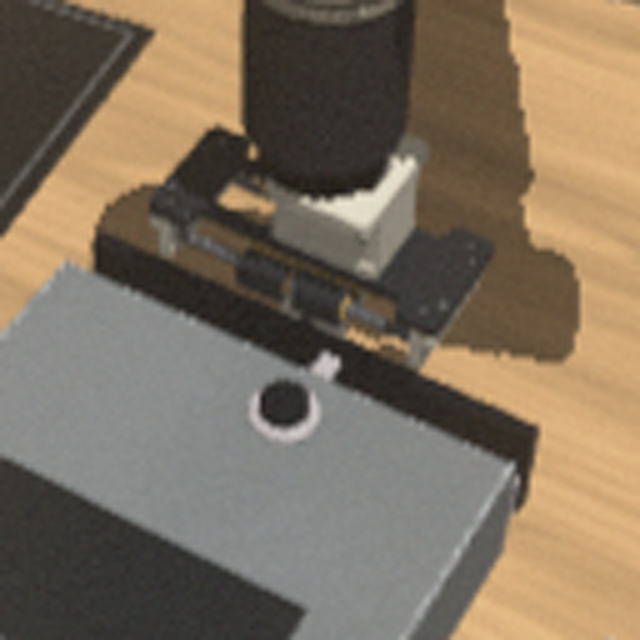

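The drawer is nearly in. The catch is at (322,365), entering under the top plate.

```bash
python3 -m inch '[0.001,0,-0.01,0,0.8,0,0, 0.001,0,-0.008,0,0,0,0, 0,0,-0.006,0,0,0,0]'; python3 -c "
from h import *
todo([.606,.012,.068],jaw=270);print(state()[0]['force'])
s=snap('top');P=cloud(s)
for y in(-.1,-.06,.1,.13):
  q=P[(abs(P[...,1]-y)<.01)&(P[...,2]>.06)&(P[...,2]<.09)&(P[...,0]>.4)&(P[...,0]<.7)];print(y,q[:,0].min())
"
```

```text
clock: 50.45
tool_pos: [0.6013, 0.0111, 0.2267]
orientation: [-5.2, 88.8, 174.4]
force: [-12.6, 6.2, 7.2]
opening: 0.0003
grasp now [0.5979 0.0114 0.0677] jaw -90.4 open 0.0003 t 50.45
shift tool now [-0.0004 -0.001  -0.0046] | in final axes [-0.0003 -0.0009 -0.0047] | rotvec [-0.42  1.23  0.12]
[-12.61741765   6.16464718   7.16953915]
-0.1 0.6088751090102985
-0.06 0.6091098791838805Traceback (most recent call last):
  File "<string>", line 6, in <module>
    q=P[(abs(P[...,1]-y)<.01)&(P[...,2]>.06)&(P[...,2]<.09)&(P[...,0]>.4)&(P[...,0]<.7)];print(y,q[:,0].min())
                                                                                                 ~~~~~~~~~~^^
    return umr_minimum(a, axis, None, out, keepdims, initial, where)
ValueError: zero-size array to reduction operation minimum which has no identity
```

```bash
python3 -m inch '[0,0,-0.006,0,0.5,0,0, 0,0,-0.005,0,0,0,0]'; python3 -c "
from h import *
todo([.606,.012,.068],jaw=270);print(state()[0]['force'])
"
```

```text
clock: 50.75
tool_pos: [0.6103, 0.0111, 0.2266]
orientation: [-5.7, 88.8, 173.9]
force: [-10.7, 3.6, 7.0]
opening: 0.0004
grasp now [0.607  0.0114 0.0676] jaw -90.5 open 0.0004 t 50.75
shift tool now [-0.0003 -0.0009  0.0044] | in final axes [-0.0004 -0.0009  0.0043] | rotvec [-0.45  1.22  0.13]
[-10.68364455   3.62670306   6.96547361]
```

```bash
python3 -m inch '[0,0,-0.004,0,0,0,0, 0,0,-0.003,0,0,0,0]'; python3 -c "
from h import *
todo([.606,.012,.068],jaw=270);print(state()[0]['force'])
"
```

```text
clock: 51.0
tool_pos: [0.6145, 0.011, 0.2266]
orientation: [-4.0, 88.2, 175.5]
force: [-15.4, 5.9, 10.3]
opening: 0.0006
grasp now [0.6095 0.0114 0.0677] jaw -90.5 open 0.0006 t 51.0
shift tool now [-0.0002 -0.0009  0.0085] | in final axes [-0.0004 -0.001   0.0085] | rotvec [-0.5   1.8   0.13]
[-15.44664214   5.86427173  10.30183121]
```

```bash
python3 -m inch '[0,0,-0.004,0,0,0,0]'; python3 -m inch '[0,0,0.004,0,0,0,0, 0,0,0.012,0,1.5,0,0, 0,0,0.03,0,0,0,0, 0,0,0.04,0,0,0,0, 0,0,0,0,0,0,0]'; python3 -c "
from h import *
todo([.45,-.2,.25],jaw=270);print(state()[0]['force'])
s=snap('scene');crop(s,proj(s,[.6,.01,.05])[0],64,5,'w3.png')
"
```

```text
clock: 51.12
tool_pos: [0.6158, 0.011, 0.2266]
orientation: [-3.0, 87.7, 176.5]
force: [-21.6, 7.4, 16.8]
opening: 0.0005
clock: 51.75
tool_pos: [0.5301, 0.0114, 0.2302]
orientation: [-15.0, 89.3, 164.4]
force: [0.4, 0.2, 1.7]
opening: 0.0003
grasp now [0.5281 0.012  0.0712] jaw -90.6 open 0.0003 t 51.75
shift tool now [-0.1785  0.2116  0.0803] | in final axes [-0.1788  0.2114  0.0801] | rotvec [-0.55  0.72  0.2 ]
[0.36069656 0.15560918 1.6646019 ]
```

View pics/w3.png

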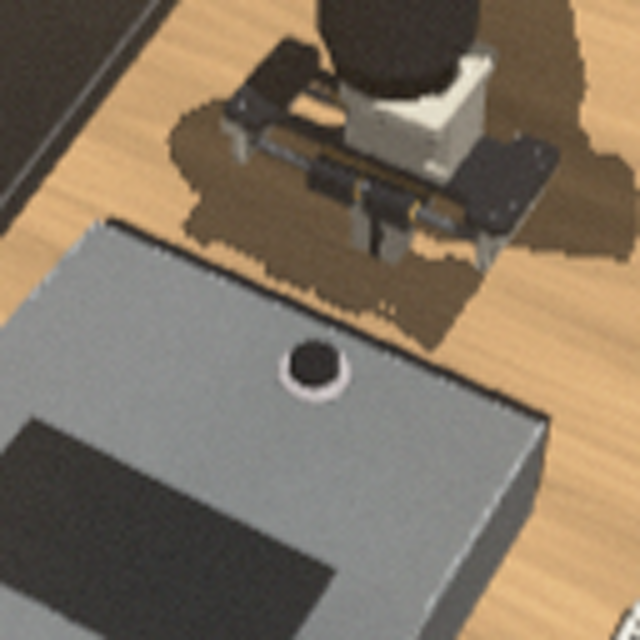

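Latched: the front is flush with the unit from (110,225) to (545,415), with the fingers clear of it. I back off and do a final check after a couple of seconds.

```bash
python3 -m inch '[-0.05,0,0.02,0,0.7,0,0, -0.05,0,0.02,0,0,0,0, -0.05,0.02,0.02,0,0,0,0, -0.03,0.05,0.01,0,0,0,0, 0,0.05,0,0,0,0,0, 0,0.05,0,0,0,0,0, 0,0.05,0,0,0,0,0, 0,0.05,0,0,0,0,0, 0,0.05,0,0,0,0,0, 0,0,0,0,0,0,0, 0,0,0,0,0,0,0, 0,0,0,0,0,0,0, 0,0,0,0,0,0,0, 0,0,0,0,0,0,0, 0,0,0,0,0,0,0, 0,0,0,0,0,0,0, 0,0,0,0,0,0,0]'; python3 -c "
from h import *
s=snap('top');cv2.imwrite('pics/fin.png',cv2.resize(s['color'][:,:,::-1],None,fx=1.5,fy=1.5))
P=cloud(s);z=P[...,2]
for n,x,y,a,b in(('calc',.7165,.2851,.012,.04),('jar',.7254,-.2623,.012,.06),('stapler',.503,.335,.032,.07)):
  m=(abs(P[...,0]-x)<.08)&(abs(P[...,1]-y)<.055)&(z>a)&(z<b);print(n,m.sum(),m.sum()>9 and rect(P[m]),m.sum() and P[m][:,2].max())
for y in(-.12,-.06,.06,.14):
  q=P[(abs(P[...,1]-y)<.01)&(z>.06)&(z<.095)&(P[...,0]>.4)&(P[...,0]<.7)];print(y,len(q) and q[:,0].min())
"
```

```text
clock: 53.92
tool_pos: [0.4713, -0.3186, 0.4269]
orientation: [175.3, 88.7, -4.8]
force: [0.3, -0.2, 0.6]
opening: 0.0003
calc 1031 (array([0.7167, 0.285 ]), array([0.12  , 0.0784]), 1.5) 0.02768740896813693
jar 148 (array([ 0.7546, -0.2889]), array([0.1032, 0.0525]), -55.1) 0.05883076606614801
stapler 524 (array([0.5036, 0.3307]), array([0.119 , 0.0345]), 3.5) 0.06200519167132801
-0.12 0
-0.06 0
0.06 0.6119415157421966
0.14 0.6120756357674608
```

View pics/fin.png

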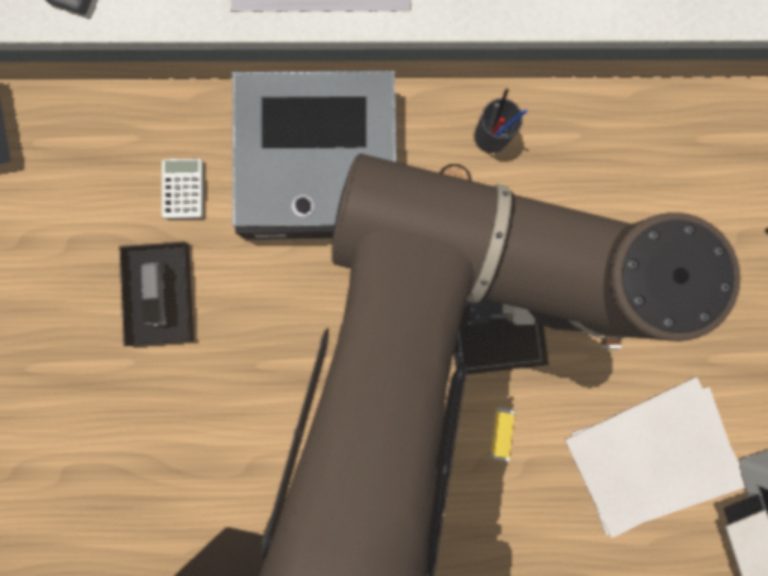

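The drawer front is still at 0.612 m, as at the start. The stapler is in the tray at (152,293) and the calculator at (183,188) is unmoved. The arm hides the jar from above, so I check the jar and mat in the scene view.

```bash
python3 -c "
from h import *
s=snap('scene');cv2.imwrite('pics/fin2.png',s['color'][:,:,::-1]);P=cloud(s);z=P[...,2]
m=(abs(P[...,0]-.7254)<.06)&(abs(P[...,1]+.2623)<.06)&(z>.028)&(z<.045);print(rect(P[m]))
"
```

```text
(array([ 0.728 , -0.2604]), array([0.061 , 0.0532]), 82.8)
```

View pics/fin2.png

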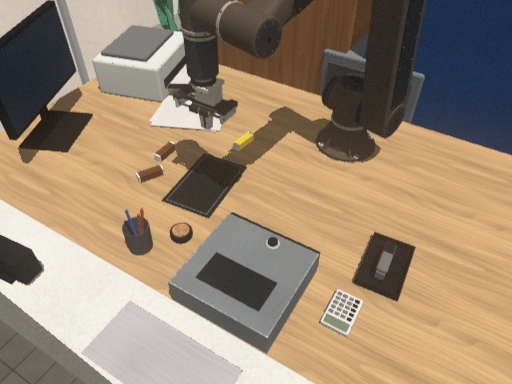

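The mat is empty (205,184), the jar sits in its place (181,232), the drawer is shut, and the stapler is in the tray (384,262). I hand in.

```bash
python3 -c "
from plant import ctrl
print(ctrl.close_job())"
```

```text
the job is handed in; nothing more can be done
None
```

The job is done and handed in, at about 54 s on the robot's clock; no verdict came back. I stood the stapler in the tray and pressed the release. Only three tubes were on the mat, all big; I laid one in each of the three left-hand channels and pushed the drawer home until it latched.

**Last checks:**
- **Drawer:** its front was at x = 0.612 m, where it started, about 2.5 s after I let go. I measured that only on the left half, because the arm hid the right half from above. The scene view shows the front flush along its whole width.
- **Stapler:** upright in the tray.
- **Tubes:** the mat is empty. I last saw the three tubes in their channels just before pushing, as the shut drawer hides them.
- **Calculator:** within 1 mm of its starting position.
- **Sponge jar:** the arm hid it in the last top view, so that reading was unusable. The scene view puts it within about 3 mm of its starting position, no more than the difference between the two cameras.

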